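# Repack the gold-testing kit

### The arm

A 6-joint arm with a two-finger parallel gripper is mounted at the origin on a cart in front of the work surface, level with it; the furniture and walls round the work are solid. World frame = base frame: x ahead of the robot, y to its left, z up, the work surface at z = 0. Lengths are in m, angles in degrees, forces in N, time in s.
With the tool pointing down it reaches from about 0.25 to 0.725 m from the base axis. Payload 9.7 kg.
Tool frame: the origin (TCP) lies midway between the tips of the shut fingers; the grasp point (between the pads) lies 19 mm behind it (bot.hold_point_z is the distance from the TCP to the grasp point, in m); z points along the fingers, y is the line along which they close (so a half turn about z gives the same grasp; the last joint's range is limited). The gripper opens to 85 mm and grips with 20 to 120 N. Pads are 22 mm wide; open, the fingers measure 114 mm over their backs; the gripper's body (76 mm by 85 mm) begins 54 mm behind the grasp point. The pads swing forward as they close: fully open they stand 13 mm farther back than shut.
Start: joints at [-71.391, 4.979, 10.078, 95.1, 0, 90], TCP at [0.176, -0.521, 0.231] pointing down, gripper open.
Joint ranges: [-179.16, 179.16], [-48.56, 103.87], [-65.8, 70.77], [-126.05, 130.52], [-82.76, 87.17], [-180, 180]. Speed limits (degrees/s): [127.2, 127.2, 147.25, 180, 180, 180].

### API

Orientations are given as [roll, pitch, yaw] about the fixed x, y, z axes, in that order (R = Rz(yaw) Ry(pitch) Rx(roll)).
In Python, from workcell import bot gives the robot as it stands.
- The arm moves only by the tool play_rows, never from a script. Its argument "steps" is a list that holds one entry, the list of rows, each a list of 4 numbers: the shift along the tool's x, y, z in m, then the turn about the tool's z in rad. In form: [[[tx, ty, tz, yaw], ...]]. A call has exactly 5 rows; each row shifts and turns the commanded pose from where the row before left it, along the tool's axes as they then stand; what a row does not reach is not made up. A row lasts 1/12 s, in which the tool goes at most 41.7 mm and 7.16 degrees, less where a joint would pass 70% of its speed; a pose out of reach is approached as far as the arm can. A call is refused whole if a number of a shift passes 0.0417 or a number of a turn 0.125, either way. A call with a gripper value outside its range is refused whole. "gripper" is the finger opening in m, from 0 to 0.0854, set as the call begins (left out, the last holds). The fingers move at their own pace and stop on an object; "squeeze" is the grip in N (left out, the last holds). Time passes only in rows, so rows that do not move let the fingers close, or fill a call up. It gives the time, the measured TCP pose, the force, the opening and the grip force at its end, in the units of the state.
- bot.get_obs(): the state, without advancing time (a new reading comes with each control period).
- bot.camera(name): name is "scene" or "top"; returns a dict with "img" (384x512x3 uint8, blue, green, red), "vfov" (degrees; the focal length in pixels is half the picture's height over the tangent of half this angle, whatever the lens; pixels are square), "cx", "cy" (the principal point, pixels), "xyz" and "attitude" of the camera in the world. Camera axes: x right, y down, z forward; pixel columns grow to the right and rows downward; lengths in m; the calibration is good to about 2 mm. A picture is of the moment at which its call begins. There is no depth.
- bot.job_done(): hands the job in; it is judged then, once.
The state is a dict: "time": time; "q": joint angles; "qd": joint speeds; "joint_efforts": joint torques, N m; "ee_pos": TCP position; "tcp_rot": TCP orientation; "wrist_force": force on the tool from outside, world axes, zero at the start; "torque": the same for the moment, N m; "opening": finger opening in m; "grasp_force": force on a finger pad.
Only numpy, scipy, OpenCV 4.12 (cv2) and the standard library are available. Lean on these libraries where they do the work, as an engineer would, in place of code of your own. Each camera call takes 0.05 s, during which the arm holds its last target. There are 200 camera calls.

### The job

Gather the gold-testing kit that lies to the right of the white balance back into its wooden tray, each piece resting down in the recess cut for it: the touchstone flat and lengthwise in the wide rectangular one, the folding loupe flat and lengthwise in the narrow rectangular one, the brass weight upright in the round one and, only after these three, the dropper bottle standing in the square one. Never tip the bottle over. Leave the flat-capped bottle and the round rubber puck where they are: they look like kit pieces but do not belong to it; the gear to the left of the balance stays there too.

Things in the scene. Friction and masses are not known exactly. Their poses are not given: they have to be found in the camera images.
- stone_mid (a point): Touchstone: a plain black rectangular slab, 40 (x) x 64 (y) x 11 mm, lying flat, loose, 0.07 kg. Point: its centre, 5.5 mm above its underside; y along its length, z up.
- magnifier_mid (a point): Folding loupe, opened, lying flat, loose, 0.04 kg: a black case with a silver lens ring at one end, together 28 (x) x 60 (y) x 19 mm. Point: the middle of the whole, 9.5 mm above its underside; y along its length towards the ring. The ring (28 mm wide) covers y = +2 to +30 mm, the case (20 mm wide) y = -30 to +2 mm; grasp it by the case, 14 mm from this point in -y, across x. It may lie either way round in its recess.
- weight_mid (a point): Brass weight standing upright, loose, 0.08 to 0.12 kg: a cylinder of diameter 22 mm and 23 mm high with a knob of diameter 14 mm on top, 32 mm high in all. Point: on its axis, 16 mm above its underside; z up.
- dropper_mid (a point): Dropper bottle standing upright, loose, about 0.04 kg: brown body of diameter 30 mm, 53 mm high, with a tall narrow black dropper top (diameter 18 mm), 82 mm high in all. Point: on its axis, 41 mm above its underside; z up.
- capped_mid (a point): Look-alike to be left alone: a brown bottle of diameter 30 mm, only 62 mm high, with a wide plain flat screw cap and no dropper; loose. Point: on its axis, 31 mm above its underside.
- puck_mid (a point): Look-alike to be left alone: a round flat black rubber puck of diameter 54 mm, 11 mm high; loose. Point: its centre, 5.5 mm above its underside. (Behind the work, from about 0.65 m off the base axis, stand an open strongbox and, to the right, a press with a tall upright lever: swing sideways at about 0.42 m radius to stay clear.)
- seat_wide_floor (a point): Wide rectangular recess, 80 mm (x) by 56 mm (y), for the touchstone, whose length goes along x. A wooden insert, 96 x 76 mm, one of four that fill a low dark-wood tray (204 x 164 mm, rim 16 mm above the worktop) two by two and in any arrangement; their top faces are 13 mm above the worktop and each has one grey-lined recess 5 mm deep in its middle. This point is the centre of the recess floor, 8 mm above the worktop; its x runs along the tray's long side, z up. Fixed.
- seat_slot_floor (a point): Narrow rectangular recess, 76 mm (x) by 40 mm (y), for the loupe, whose length goes along x. A wooden insert, 96 x 76 mm, one of four that fill a low dark-wood tray (204 x 164 mm, rim 16 mm above the worktop) two by two and in any arrangement; their top faces are 13 mm above the worktop and each has one grey-lined recess 5 mm deep in its middle. This point is the centre of the recess floor, 8 mm above the worktop; its x runs along the tray's long side, z up. Fixed.
- seat_square_floor (a point): Square recess, 46 x 46 mm, for the dropper bottle. A wooden insert, 96 x 76 mm, one of four that fill a low dark-wood tray (204 x 164 mm, rim 16 mm above the worktop) two by two and in any arrangement; their top faces are 13 mm above the worktop and each has one grey-lined recess 5 mm deep in its middle. This point is the centre of the recess floor, 8 mm above the worktop; its x runs along the tray's long side, z up. Fixed.
- seat_round_floor (a point): Round recess, diameter 38 mm, for the brass weight. A wooden insert, 96 x 76 mm, one of four that fill a low dark-wood tray (204 x 164 mm, rim 16 mm above the worktop) two by two and in any arrangement; their top faces are 13 mm above the worktop and each has one grey-lined recess 5 mm deep in its middle. This point is the centre of the recess floor, 8 mm above the worktop; its x runs along the tray's long side, z up. Fixed.

How it is judged (in metres and radians):
On the way, in this order (a step that is already met when the one before it is completed fails the run):
1. touchstone, loupe and brass weight rest each in its own recess (horizontal distance between stone_mid and seat_wide_floor below 0.014 m and z of stone_mid in the frame of seat_wide_floor below 0.0085 m and angle between each of stone_mid, magnifier_mid, weight_mid's own z axis and vertical below 0.12 rad and angle between the y axis of stone_mid and the x axis of seat_wide_floor, either way round below 0.35 rad and horizontal distance between magnifier_mid and seat_slot_floor below 0.014 m and z of magnifier_mid in the frame of seat_slot_floor below 0.0125 m and angle between the y axis of magnifier_mid and the x axis of seat_slot_floor, either way round below 0.35 rad and horizontal distance between weight_mid and seat_round_floor below 0.014 m and z of weight_mid in the frame of seat_round_floor below 0.019 m), for 0.2 s.
2. then the dropper bottle stands in the square recess (horizontal distance between dropper_mid and seat_square_floor below 0.014 m and z of dropper_mid in the frame of seat_square_floor below 0.044 m and angle between dropper_mid's own z axis and vertical below 0.12 rad), for 0.2 s.
At the end, for the whole second after the job is handed in: Touchstone, loupe, brass weight and dropper bottle each rest on the floor of their own recess: within 14 mm of its centre, not more than 3 mm above its floor, tilted less than 0.12 rad, touchstone and loupe lengthwise to within 0.35 rad (either way round) (all of step 1 and all of step 2).
It fails at once if the flat-capped bottle is moved by more than 20 mm or tipped (distance of capped_mid from where it was at the start of the episode above 0.02 m or angle between capped_mid's own z axis and vertical above 0.5 rad).
It fails at once if the rubber puck is moved by more than 20 mm (distance of puck_mid from where it was at the start of the episode above 0.02 m).
It fails at once if the dropper bottle is tipped over (more than 0.7 rad) (angle between dropper_mid's own z axis and vertical above 0.7 rad).
It also fails if it takes over 144 s, if anything falls off the work surface, if the arm or the gripper's body presses on something with over 40 N, if the wrist force passes 120 N, or if a joint passes its speed limit or range.

## Working session

There is one attempt and no reset: what is moved stays moved. The work goes in short steps, Python scripts to look and compute and a tool call to move; the robot and the scene stay as the last step left them, time stands still between calls to the robot, and variables do not carry over. Pictures are saved under pics/ and viewed, at most 14 in all, crops included, and the job is handed in when it is done.

Besides the shell and the picture viewer there is one more tool, called after "Request:" as name(argument=value, ...) on one line, values as JSON. play_rows: Moves the arm, as the interface text tells. Its arguments: {"type":"object","properties":{"steps":{"type":"array","items":{"type":"array","items":{"type":"array","items":{"type":"number"}}}},"gripper":{"type":"number"},"squeeze":{"type":"number"}},"required":["steps"]}

```bash
mkdir -p pics; ls; python3 - <<'E'
from workcell import bot
import cv2
o=bot.get_obs(); print({k:o[k] for k in('time','ee_pos','tcp_rot','opening')},bot.hold_point_z)
for n in('scene','top'):
    c=bot.camera(n); cv2.imwrite(f'pics/{n}0.png',c['img']); print(n,{k:v for k,v in c.items() if k!='img'})
    cv2.imwrite(f'pics/{n}0b.png',cv2.resize(c['img'],(800,600),interpolation=cv2.INTER_CUBIC))
E
```

```text
pics
{'time': 0.0, 'ee_pos': array([ 0.17545444, -0.52101105,  0.23056067]), 'tcp_rot': array([-1.79921547e+02,  8.87353354e-04,  1.86108398e+01]), 'opening': 0.08544554547839138} 0.0187
scene {'vfov': 42.94125405994595, 'cx': 259.8408220804535, 'cy': 192.19420183437256, 'xyz': array([-0.29101434,  0.77853653,  0.92948409]), 'attitude': array([-128.10439031,   -0.56116296, -134.3327753 ])}
top {'vfov': 43.98547390525903, 'cx': 255.5892985695219, 'cy': 191.74972609664536, 'xyz': array([ 0.24513384, -0.00580694,  1.53029822]), 'attitude': array([-168.91135097,    0.77710352,  -90.79081985])}
```

View pics/top0b.png

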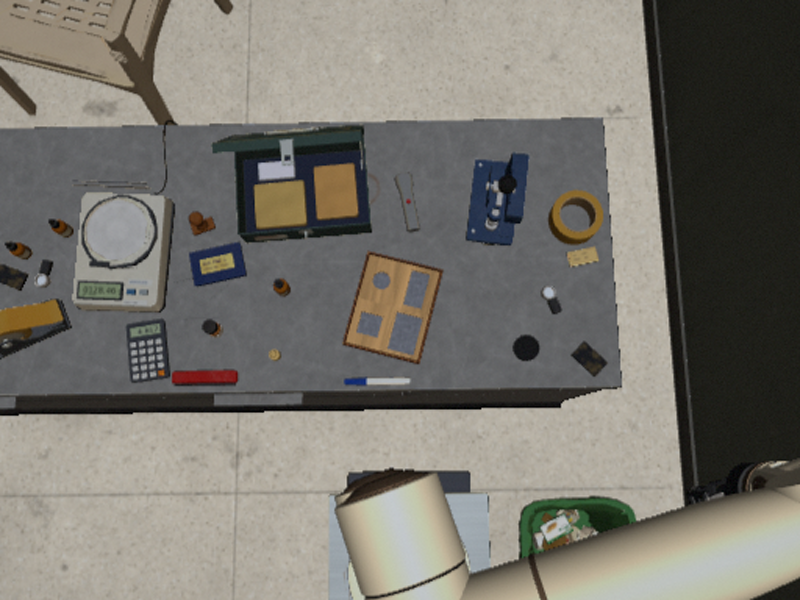

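View pics/scene0b.png

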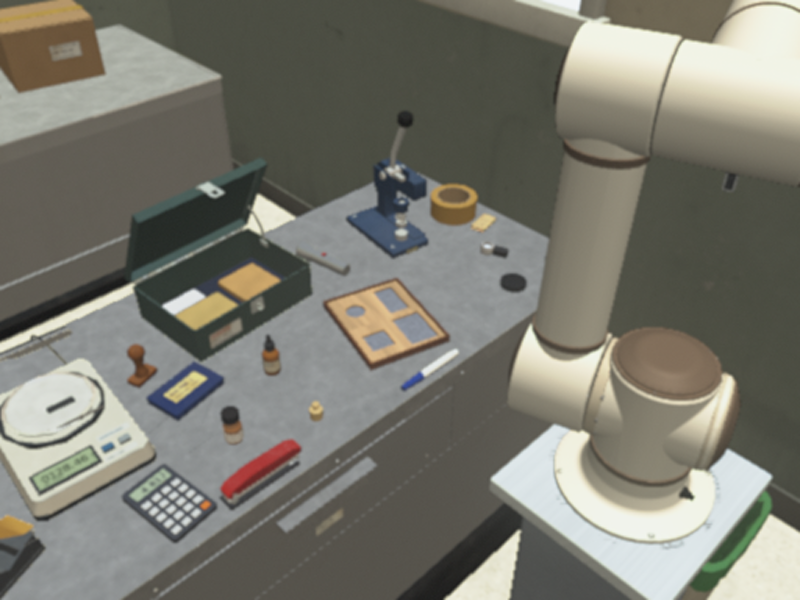

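The top view shows (in 800x600 px) the tray at (393,307) with recesses round (381,281), narrow (419,289), square (369,323) and wide (405,330). The dropper is at (281,287), the capped bottle at (211,326), the weight at (274,354), the loupe at (552,299) with its ring up-left, the stone at (589,358) and the puck at (526,347). The scene view shows the same things, but the arm hides the stone.

```bash
cat > h.py <<'E'
import numpy as np, cv2
from scipy.spatial.transform import Rotation as R
def rays(c,uv):
    f=c['img'].shape[0]/2/np.tan(np.radians(c['vfov'])/2)
    uv=np.atleast_2d(uv).astype(float)
    d=np.c_[(uv[:,0]-c['cx'])/f,(uv[:,1]-c['cy'])/f,np.ones(len(uv))]
    return d@R.from_euler('xyz',c['attitude'],degrees=True).as_matrix().T
def onz(c,uv,z):
    d=rays(c,uv); return c['xyz'][:2]+d[:,:2]*((z-c['xyz'][2])/d[:,2])[:,None]
def blobs(mask,x0,y0,minA=15):
    cs,_=cv2.findContours(mask.astype(np.uint8),cv2.RETR_EXTERNAL,cv2.CHAIN_APPROX_NONE)
    return [k.reshape(-1,2)+[x0,y0] for k in cs if cv2.contourArea(k)>=minA]
E
python3 - <<'E'
from workcell import bot
from h import *
c=bot.camera('top'); im=c['img']; hsv=cv2.cvtColor(im,cv2.COLOR_BGR2HSV).astype(int)
def crop(a,b,y0,y1,n): cv2.imwrite(n,cv2.resize(im[y0:y1,a:b],None,fx=6,fy=6,interpolation=cv2.INTER_CUBIC))
p1=np.vstack([cv2.resize(im[155:240,215:290],None,fx=6,fy=6,interpolation=cv2.INTER_CUBIC)])
p2=cv2.resize(im[175:245,325:395],None,fx=5,fy=5,interpolation=cv2.INTER_CUBIC)
cv2.imwrite('pics/c1.png',cv2.hconcat([p1[:500],cv2.copyMakeBorder(p2,0,500-p2.shape[0],0,0,cv2.BORDER_CONSTANT)])[:, :800])
print('dark right')
def show(m,x0,y0,z,minA=15):
    for k in blobs(m,x0,y0,minA):
        P=onz(c,k,z)*1000; r=cv2.minAreaRect(P.astype(np.float32))
        M=cv2.moments(k.reshape(-1,1,2).astype(np.float32)); pc=[M['m10']/M['m00'],M['m01']/M['m00']]
        print(np.round(pc,1),'ctr',np.round(onz(c,pc,z)*1000,1)[0],'rect',np.round(r[0],1),np.round(r[1],1),round(r[2],1))
show(hsv[180:245,325:392,2]<62,325,180,.011)
print('tray sat'); t=hsv[155:240,215:290]
show((t[...,1]>70),215,155,.013,200)
print('recess'); show((t[...,1]<70),215,155,.008)
print('brown/gold'); t=hsv[170:240,120:215]; show(t[...,1]>90,120,170,.02)
print('loupe ring'); t=hsv[175:205,340:365]; show(t[...,2]>150,340,175,.015,4)
print(np.round(onz(c,[[256,192]],0),3), hsv[200,300],hsv[190,262],hsv[185,267])
E
```

```text
dark right
[376.7 229.5] ctr [ 414.  -374.8] rect [ 414.8 -374.8] [62.  39.4] 42.6
[336.3 222.3] ctr [ 438.9 -246.8] rect [ 439.3 -246.8] [51.5 50.8] 43.1
[354.3 195.5] ctr [ 525.5 -309.3] rect [ 525.5 -309.5] [31.  20.7] 18.7
tray sat
[251.  196.5] ctr [527.4  25.7] rect [529.7  25.5] [164.4 205.9] 74.6
recess
[252. 197.] ctr [526.5  22.7] rect [528.8  23.5] [245.3 278.5] 89.0
brown/gold
[135.5 238. ] ctr [397.5 395.5] rect [397.5 395.5] [99.5  6.4] 89.1
[175.4 226.8] ctr [431.4 268.6] rect [431.6 267.6] [20.8 17.9] 45.1
[180.8 184.4] ctr [569.9 253.5] rect [572.4 255.8] [34.9 27.8] 37.3
[137.6 174.7] ctr [604.7 395.9] rect [600.2 391.8] [112.6  40.3] 89.0
loupe ring
[350.8 186.7] ctr [ 553.9 -298.5] rect [ 554. -299.] [18.6 19.5] 61.5
[[0.544 0.009]] [110   8 100] [111  37 110] [114  33 107]
```

View pics/c1.png

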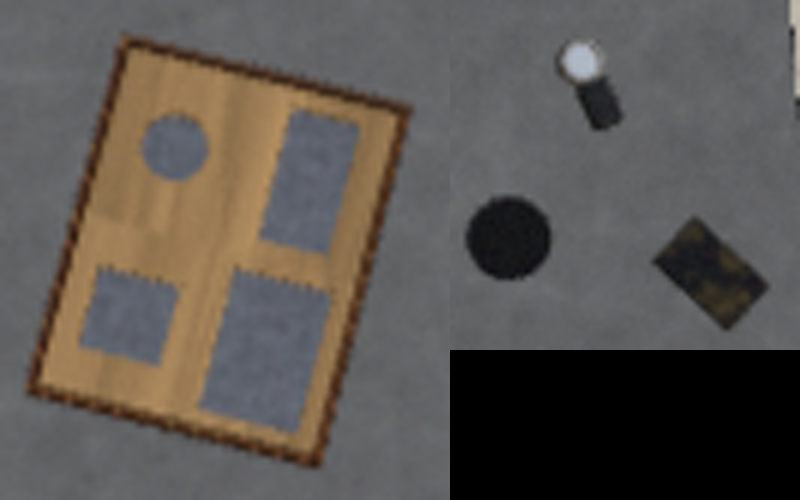

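The crop shows the tray's long axis leaning to the right, with four clear grey recesses. The loupe ring is at crop (580,61) with its case at (601,104). The stone is centred near (712,273), turned about 45°, and the puck is at (508,238). I'll take one refining measurement, then move.

```bash
cat >> h.py <<'E'
def up(c,x0,x1,y0,y1,s=8): return cv2.resize(c['img'][y0:y1,x0:x1],None,fx=s,fy=s,interpolation=cv2.INTER_CUBIC)
def cont(m,x0,y0,s=8,minA=10,mode=cv2.RETR_CCOMP):
    cs,h=cv2.findContours(m.astype(np.uint8),mode,cv2.CHAIN_APPROX_NONE)
    return [((k.reshape(-1,2)+.5)/s-.5+[x0,y0],h[0][i][3]>=0) for i,k in enumerate(cs) if cv2.contourArea(k)>minA*s*s]
def desc(c,k,z):
    P=onz(c,k,z)*1000; r=cv2.minAreaRect(P.astype(np.float32)); M=cv2.moments(P.astype(np.float32).reshape(-1,1,2))
    a=.5*np.degrees(np.arctan2(2*M['mu11'],M['mu20']-M['mu02']))
    return 'cen',np.round([M['m10']/M['m00'],M['m01']/M['m00']],1),'longaxis %.1f'%a,'rect',np.round(r[0],1),np.round(r[1],1),round(r[2],1)
def goto(o,target,yaw):
    """tool-axis shifts to reach world target (TCP, m) keeping yaw, then turn about tool z (rad)"""
    y=np.radians(o['tcp_rot'][2]); d=np.array(target)-o['ee_pos']; a=(yaw-o['tcp_rot'][2]+180)%360-180
    return np.round([d[0]*np.cos(y)+d[1]*np.sin(y),d[0]*np.sin(y)-d[1]*np.cos(y),-d[2],-np.radians(a)],4)
E
python3 - <<'E'
from workcell import bot
from h import *
c=bot.camera('top'); s=bot.camera('scene')
def H(c,b): return cv2.cvtColor(up(c,*b),cv2.COLOR_BGR2HSV).astype(int)
b=(325,392,175,245); h=H(c,b)
print('dark');[print(*desc(c,k,.011)) for k,i in cont(h[...,2]<65,b[0],b[2]) if not i]
b=(215,290,155,240); h=H(c,b)
print('tray');[print(i,*desc(c,k,.010 if i else .016)) for k,i in cont(h[...,1]>75,b[0],b[2],minA=40)]
b=(125,200,170,235); h=H(c,b)
print('left top');[print(np.round(k.mean(0),1),*desc(c,k,.02)) for k,i in cont((h[...,1]>70)|(h[...,2]<55),b[0],b[2],minA=8) if not i]
b=(125,220,205,300); h=H(s,b)
print('left scene');[print(np.round(k.mean(0),1),'bottom px',k[k[:,1].argmax()].round(1),'top',k[k[:,1].argmin()].round(1)) for k,i in cont((h[...,1]>80)|(h[...,2]<45),b[0],b[2],minA=8) if not i]
# lowest/highest px rows of dropper & capped back to table
p=cv2.hconcat([cv2.resize(x,(400,400)) for x in (up(c,125,200,170,245),up(s,125,220,205,300))]); cv2.imwrite('pics/c2.png',p)
o=bot.get_obs(); print('go stone',goto(o,[.4145,-.3748,.12],43))
E
```

```text
dark
cen [ 414.5 -374.6] longaxis 44.9 rect [ 414.5 -374.7] [65.  42.2] 45.1
cen [ 439.3 -247. ] longaxis -53.4 rect [ 439.3 -246.8] [52.6 54.5] 43.6
cen [ 525.9 -309.4] longaxis 22.2 rect [ 526.2 -309.9] [34.  23.3] 21.8
tray
False cen [528.6  25.2] longaxis -15.1 rect [528.9  25.1] [164.7 205.5] 74.7
True cen [472.9   1.2] longaxis -15.0 rect [473.    1.1] [57.8 81.8] 74.5
True cen [493.   74.6] longaxis -37.5 rect [493.   74.5] [47.7 47.5] 74.9
True cen [585.8  49.2] longaxis 36.1 rect [586.   49.3] [37.9 37.6] 63.3
True cen [565.5 -24.3] longaxis -15.2 rect [565.4 -24.3] [41.7 78.5] 75.1
left top
[175.4 226.7] cen [431.6 268.7] longaxis 53.3 rect [431.8 268.8] [25.7 21.5] 45.1
[135.2 209.6] cen [489.6 399.9] longaxis 58.2 rect [489.5 399.8] [40.2 28.2] 59.5
[179.8 183.3] cen [573.3 256.8] longaxis 42.8 rect [573.1 257.2] [39.  30.6] 35.9
[137.9 171.2] cen [615.8 400.6] longaxis -84.9 rect [613.  393.2] [71.2 17.7] 89.0
[138.9 175.5] cen [600.5 389.5] longaxis -82.2 rect [602.8 385.1] [ 44.  106.9] 2.3
left scene
[173.3 292.4] bottom px [153.4 299.4] top [185.6 280.8]
[148.5 273.3] bottom px [146.6 277.3] top [151.2 269.1]
[147.2 268.5] bottom px [145.2 269.9] top [150.7 266.3]
[201.9 262.9] bottom px [201.1 268.3] top [201.2 256.9]
[126.6 242.5] bottom px [124.6 247.1] top [124.8 238.3]
[130.9 244.2] bottom px [124.7 258.1] top [124.6 232.3]
[172.9 227.2] bottom px [172.1 231.6] top [175.2 222.7]
[217.8 206.9] bottom px [219.2 210.8] top [214.6 204.6]
[128.6 206.6] bottom px [124.6 210.6] top [124.6 204.6]
go stone [ 0.2732 -0.0624  0.111  -0.4257]
```

View pics/c2.png

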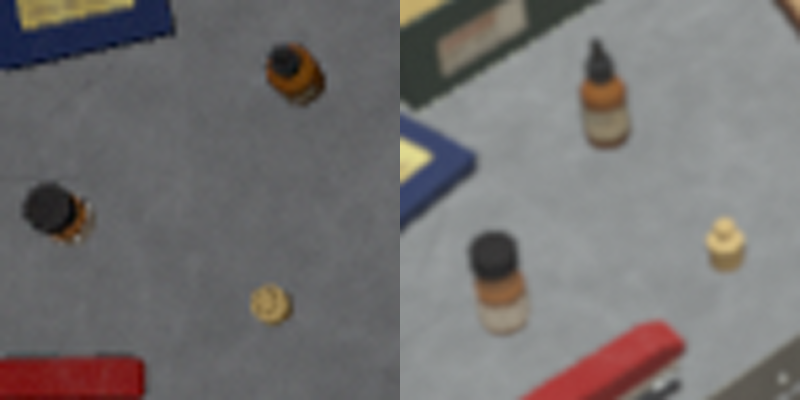

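The crop shows the dropper body at about (299,76) on the left and (606,115) on the right, the capped bottle at (55,212), and the weight at (271,303). Moving to the stone.

Request:
play_rows(steps=[[[0.04, -0.009, 0.016, 0], [0.04, -0.009, 0.016, 0], [0.04, -0.009, 0.016, 0], [0.04, -0.009, 0.016, 0], [0.04, -0.009, 0.016, 0]]], gripper=0.06, squeeze=60)

```text
time: 0.67
ee_pos: [0.3425, -0.4193, 0.1548]
tcp_rot: [180.0, -0.0, 18.6]
wrist_force: [0.3, -0.8, 0.3]
opening: 0.0604
grasp_force: 0.0
```

Request:
play_rows(steps=[[[0.036, -0.009, 0.0155, 0], [0.037, -0.008, 0.0155, 0], [0, 0, 0, -0.12], [0, 0, 0, -0.12], [0, 0, 0, -0.12]]])

```text
time: 1.08
ee_pos: [0.4057, -0.3801, 0.1239]
tcp_rot: [-179.9, 0.0, 39.7]
wrist_force: [0.7, -0.7, -0.2]
opening: 0.0598
grasp_force: 0.0
```

Request:
play_rows(steps=[[[0, 0, 0, -0.1], [0, 0, 0, 0], [0, 0, 0, 0], [0, 0, 0, 0], [0, 0, 0, 0]]])

```text
time: 1.5
ee_pos: [0.405, -0.3811, 0.1245]
tcp_rot: [-180.0, -0.0, 44.8]
wrist_force: [0.3, 0.3, -0.4]
opening: 0.0602
grasp_force: 0.0
```

```bash
python3 - <<'E'
from workcell import bot
from h import *
o=bot.get_obs(); print(o['time'],o['ee_pos'],o['tcp_rot'],o['wrist_force']); print(goto(o,[.4145,-.3748,.002],45))
c=bot.camera('top'); s=bot.camera('scene')
cv2.imwrite('pics/c3.png',cv2.hconcat([cv2.resize(up(c,310,410,150,250),(400,400)),cv2.resize(up(s,250,370,110,230),(400,400))]))
# dropper from top view: shoulder / top centre guesses
print(onz(c,[[181,184.3]],.05),onz(c,[[178.8,181.2]],.075))
E
```

```text
1.5 [ 0.40504211 -0.38108932  0.12453524] [-1.79997816e+02 -1.34526930e-03  4.48190904e+01] [ 0.27415149  0.34864297 -0.3860741 ]
[ 0.0111  0.0022  0.1225 -0.0032]
[[0.56366061 0.24786917]] [[0.56835198 0.25067234]]
```

View pics/c3.png

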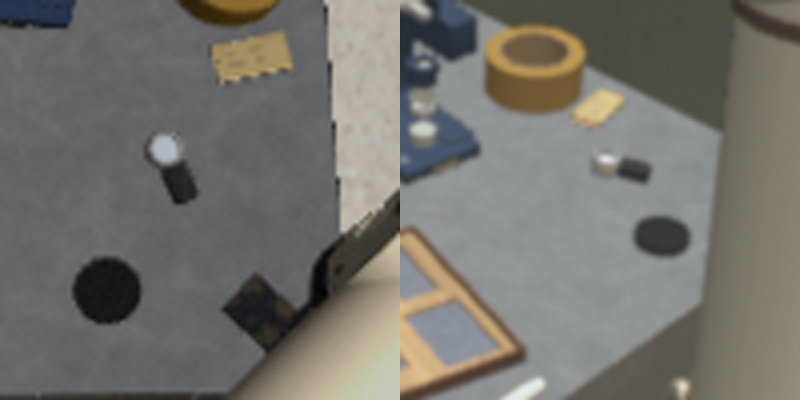

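The picture shows the gripper over the stone (left panel, about (330,275)), and the stone has not moved. Lowering onto it.

Request:
play_rows(steps=[[[0.0022, 0.0005, 0.024, 0], [0.0022, 0.0005, 0.024, 0], [0.0022, 0.0004, 0.024, 0], [0.0022, 0.0004, 0.024, 0], [0.0022, 0.0004, 0.02, 0]]])

```text
time: 2.02
ee_pos: [0.4141, -0.3745, 0.0069]
tcp_rot: [-180.0, 0.0, 44.9]
wrist_force: [-0.4, 0.4, 0.1]
opening: 0.0601
grasp_force: 0.0
```

Request:
play_rows(steps=[[[0, 0, 0.002, 0], [0, 0, 0.002, 0], [0, 0, 0.001, 0], [0, 0, 0, 0], [0, 0, 0, 0]]])

```text
time: 2.43
ee_pos: [0.415, -0.3755, 0.005]
tcp_rot: [179.9, -0.0, 44.9]
wrist_force: [0.7, -0.5, 0.4]
opening: 0.06
grasp_force: 0.0
```

Request:
play_rows(steps=[[[0, 0, 0.0015, 0], [0, 0, 0.0015, 0], [0, 0, 0, 0], [0, 0, 0, 0], [0, 0, 0, 0]]])

```text
time: 2.85
ee_pos: [0.4144, -0.3748, 0.0006]
tcp_rot: [-180.0, 0.0, 45.0]
wrist_force: [-0.6, -0.1, -0.1]
opening: 0.0601
grasp_force: 0.0
```

Request:
play_rows(steps=[[[0, 0, 0, 0], [0, 0, 0, 0], [0, 0, 0, 0], [0, 0, 0, 0], [0, 0, 0, 0]]], gripper=0.02)

```text
time: 3.27
ee_pos: [0.4147, -0.375, 0.001]
tcp_rot: [180.0, -0.0, 45.0]
wrist_force: [-0.6, 0.3, 5.3]
opening: 0.0384
grasp_force: 60.8
```

Request:
play_rows(steps=[[[0, 0, 0, 0], [0, 0, 0, 0], [0, 0, 0, 0], [0, 0, 0, 0], [0, 0, 0, 0]]])

```text
time: 3.68
ee_pos: [0.4147, -0.375, 0.001]
tcp_rot: [180.0, -0.0, 45.0]
wrist_force: [1.1, 0.5, 5.9]
opening: 0.0382
grasp_force: 60.8
```

Request:
play_rows(steps=[[[0, 0, 0, 0], [0, 0, 0, 0], [0, 0, -0.003, 0], [0, 0, 0, 0], [0, 0, 0, 0]]], gripper=0.055)

```text
time: 4.1
ee_pos: [0.4145, -0.3749, 0.0036]
tcp_rot: [180.0, -0.0, 45.0]
wrist_force: [1.2, -0.2, -0.3]
opening: 0.055
grasp_force: 0.0
```

Request:
play_rows(steps=[[[0, 0, 0, 0], [0, 0, 0, 0], [0, 0, 0, 0], [0, 0, 0, 0], [0, 0, 0, 0]]], gripper=0.02)

```text
time: 4.52
ee_pos: [0.4146, -0.375, 0.0039]
tcp_rot: [180.0, -0.0, 45.0]
wrist_force: [-0.2, 1.2, 5.1]
opening: 0.0377
grasp_force: 60.7
```

Request:
play_rows(steps=[[[0, 0, 0, 0], [0, 0, 0, 0], [0, 0, -0.005, 0], [0, 0, -0.02, 0], [0, 0, 0, 0]]])

```text
time: 4.93
ee_pos: [0.4153, -0.3756, 0.0313]
tcp_rot: [179.8, -0.0, 45.0]
wrist_force: [1.4, -1.3, 0.1]
opening: 0.0375
grasp_force: 60.4
```

Request:
play_rows(steps=[[[0, 0, -0.03, 0], [0, 0, -0.03, 0], [0, 0, -0.03, 0], [0, 0, -0.02, 0], [0, 0, 0, 0]]])

```text
time: 5.35
ee_pos: [0.4158, -0.376, 0.143]
tcp_rot: [179.6, -0.0, 45.0]
wrist_force: [1.1, 0.2, -0.9]
opening: 0.0377
grasp_force: 60.6
```

Request:
play_rows(steps=[[[0.0307, -0.0225, 0, 0], [0.0307, -0.0225, 0, 0], [0.0307, -0.0225, 0, 0], [0.0307, -0.0225, 0, 0], [0.0307, -0.0225, 0, 0]]])

```text
time: 5.77
ee_pos: [0.4431, -0.1851, 0.1373]
tcp_rot: [-179.9, 0.0, 44.9]
wrist_force: [0.6, -0.3, -1.8]
opening: 0.0376
grasp_force: 60.6
```

Request:
play_rows(steps=[[[0.0307, -0.0225, 0, 0], [0.0307, -0.0225, 0, 0], [0.0307, -0.0225, 0, 0], [0.0307, -0.0225, 0, 0], [0.0307, -0.0225, 0, 0]]])

```text
time: 6.18
ee_pos: [0.4723, 0.0032, 0.1375]
tcp_rot: [-180.0, 0.0, 45.0]
wrist_force: [0.8, -0.2, -1.2]
opening: 0.038
grasp_force: 60.6
```

Request:
play_rows(steps=[[[0, 0, 0, 0.117], [0, 0, 0, 0.117], [0, 0, 0, 0.117], [0, 0, 0, 0.117], [0, 0, 0, 0.117]]])

```text
time: 6.6
ee_pos: [0.4724, 0.0015, 0.1373]
tcp_rot: [-180.0, 0.1, 11.1]
wrist_force: [0.2, 0.3, -1.3]
opening: 0.0378
grasp_force: 60.6
```

Request:
play_rows(steps=[[[0, 0, 0, 0.117], [0, 0, 0, 0.117], [0, 0, 0, 0.117], [0, 0, 0, 0.117], [0, 0, 0, 0]]])

```text
time: 7.02
ee_pos: [0.4632, -0.0714, 0.1373]
tcp_rot: [-177.0, 0.4, -10.5]
wrist_force: [-0.3, 0.3, -1.4]
opening: 0.0376
grasp_force: 60.7
```

```bash
python3 - <<'E'
from workcell import bot
from h import *
o=bot.get_obs(); print(o['time'],o['ee_pos'],o['tcp_rot'],o['wrist_force'],o['opening']); print(goto(o,[.473,.0012,.03],-15.1))
c=bot.camera('top'); s=bot.camera('scene')
cv2.imwrite('pics/c4.png',cv2.hconcat([cv2.resize(up(c,190,300,140,250),(400,400)),cv2.resize(up(s,180,300,120,240),(400,400))]))
E
```

```text
7.0167 [ 0.46319581 -0.07140486  0.13728413] [-177.02175326    0.38725906  -10.51574061] [-0.32769729  0.25363034 -1.42557312] 0.037612389271154054
[-0.0036 -0.0732  0.1073  0.08  ]
```

View pics/c4.png

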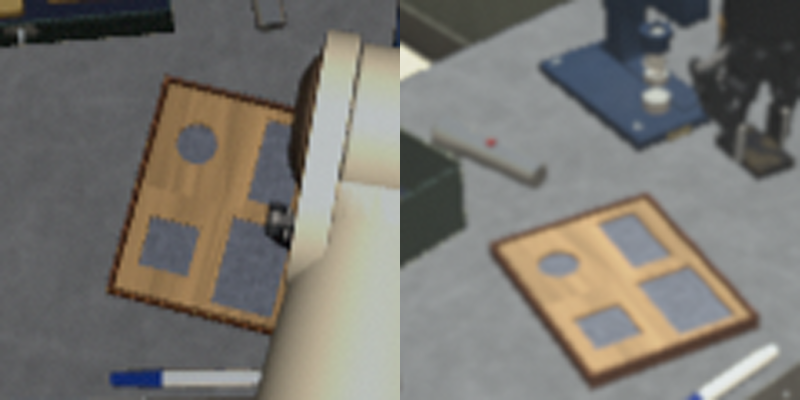

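The picture shows the arm standing right of the tray, with the stone still held. The turn moved the arm off to the side, so I'm checking the joints.

```bash
python3 - <<'E'
from workcell import bot
o=bot.get_obs(); print(o['time'],o['q'].round(1),o['qd'].round(1),o['ee_pos'])
E
```

```text
7.1167 [-10.3  -6.6 -11.8  85.2   3.  179.9] [ 2.3 -0.1  0.2  0.1 -0.   0.1] [ 0.46370575 -0.06879133  0.13749297]
```

Request:
play_rows(steps=[[[0, 0, 0, 0], [0, 0, 0, 0], [0, 0, 0, 0], [0, 0, 0, 0], [0, 0, 0, 0]]])

```text
time: 7.53
ee_pos: [0.4643, -0.0672, 0.1385]
tcp_rot: [-177.0, 0.3, -10.0]
wrist_force: [-0.3, -0.5, -0.3]
opening: 0.0378
grasp_force: 60.7
```

```bash
python3 - <<'E'
from workcell import bot
from h import *
o=bot.get_obs(); print(o['time'],o['q'].round(1),o['qd'].round(1),o['ee_pos'],o['tcp_rot'],o['wrist_force']);print(goto(o,[.473,.0012,.03],-15.1))
E
```

```text
7.5333 [-10.   -6.7 -11.7  85.2   3.  179.9] [-0.3  0.1  0.1  0.  -0.  -0. ] [ 0.4642583  -0.06717714  0.13852965] [-177.01676627    0.2990544    -9.990002  ] [-0.28794794 -0.47219078 -0.26317256]
[-0.0033 -0.0689  0.1085  0.0892]
```

Joint 6 hit its +180° limit. I'll turn the other way, to yaw 164.9, which gives the same grasp.

Request:
play_rows(steps=[[[0, 0, 0, -0.12], [0, 0, 0, -0.12], [0, 0, 0, -0.12], [0, 0, 0, -0.12], [0, 0, 0, -0.12]]])

```text
time: 7.95
ee_pos: [0.4643, -0.0674, 0.1386]
tcp_rot: [-177.4, -1.5, 24.7]
wrist_force: [-0.5, 0.5, -0.9]
opening: 0.0375
grasp_force: 60.7
```

Request:
play_rows(steps=[[[0, 0, 0, -0.12], [0, 0, 0, -0.12], [0, 0, 0, -0.12], [0, 0, 0, -0.12], [0, 0, 0, -0.12]]])

```text
time: 8.37
ee_pos: [0.4643, -0.0675, 0.1386]
tcp_rot: [-178.7, -2.7, 59.0]
wrist_force: [-0.1, -0.2, -1.3]
opening: 0.0377
grasp_force: 60.7
```

Request:
play_rows(steps=[[[0, 0, 0, -0.12], [0, 0, 0, -0.12], [0, 0, 0, -0.12], [0, 0, 0, -0.12], [0, 0, 0, -0.12]]])

```text
time: 8.78
ee_pos: [0.4642, -0.0675, 0.1386]
tcp_rot: [179.6, -3.0, 93.5]
wrist_force: [-0.2, -0.2, -0.4]
opening: 0.0381
grasp_force: 60.7
```

Request:
play_rows(steps=[[[0, 0, 0, -0.12], [0, 0, 0, -0.12], [0, 0, 0, -0.12], [0, 0, 0, -0.12], [0, 0, 0, -0.12]]])

```text
time: 9.2
ee_pos: [0.4643, -0.0675, 0.1386]
tcp_rot: [178.0, -2.2, 127.9]
wrist_force: [0.3, -1.4, -0.3]
opening: 0.0379
grasp_force: 60.7
```

Request:
play_rows(steps=[[[0, 0, 0, -0.12], [0, 0, 0, -0.12], [0, 0, 0, -0.12], [0, 0, 0, -0.12], [0, 0, 0, 0]]])

```text
time: 9.62
ee_pos: [0.4642, -0.0675, 0.1386]
tcp_rot: [177.2, -1.0, 155.3]
wrist_force: [-0.0, -0.2, -0.9]
opening: 0.0376
grasp_force: 60.7
```

```bash
python3 - <<'E'
from workcell import bot
from h import *
o=bot.get_obs(); print(o['time'],o['q'].round(1),o['ee_pos'],o['tcp_rot'],o['wrist_force'],o['opening']);print(goto(o,[.473,.0012,.03],164.9))
E
```

```text
9.6167 [-10.1  -6.7 -11.7  85.2   3.   14.6] [ 0.46423197 -0.06747111  0.13858788] [177.18789002  -1.04003431 155.32350662] [-0.00805874 -0.19788168 -0.92236756] 0.037611666298162275
[ 0.0207  0.0661  0.1086 -0.1671]
```

The overrun left a permanent 3° lean of the tool towards +y. That is tolerable: I'll close along world x for the standing pieces. Updating the planner to use the full rotation, then continuing.

Request:
play_rows(steps=[[[0.0069, 0.022, 0, 0], [0.0069, 0.022, 0, 0], [0.0069, 0.022, 0, 0], [0, 0, 0, -0.084], [0, 0, 0, -0.084]]])

```text
time: 10.03
ee_pos: [0.4735, 0.002, 0.1423]
tcp_rot: [177.1, -0.6, 164.7]
wrist_force: [0.6, -0.7, -0.0]
opening: 0.038
grasp_force: 60.7
```

```bash
cat >> h.py <<'E'
def goto(o,target,yaw):
    """turn about tool z first (rad), then the shift along the turned tool axes"""
    M=R.from_euler('xyz',o['tcp_rot'],degrees=True); a=-np.radians((yaw-o['tcp_rot'][2]+180)%360-180)
    d=np.array(target)-o['ee_pos']; M2=M*R.from_euler('z',a)
    return 'now',np.round(M.inv().apply(d),4),'turn %.4f'%a,'after turn',np.round(M2.inv().apply(d),4)
E
python3 - <<'E'
from workcell import bot
from h import *
o=bot.get_obs(); print(o['time'],o['q'].round(1),o['ee_pos'],o['tcp_rot'],o['wrist_force'],o['opening']);print(goto(o,[.473,.0012,.03],164.9))
E
```

```text
10.0333 [ -1.6  -6.5 -11.2  85.2   3.   13.8] [0.47347826 0.00203037 0.14228314] [177.05224746  -0.56825682 164.6598509 ] [ 0.57443264 -0.67674613 -0.03599527] 0.037955148973024586
('now', array([-0.0009, -0.0067,  0.1121]), 'turn -0.0042', 'after turn', array([-0.0008, -0.0067,  0.1121]))
```

Request:
play_rows(steps=[[[0, -0.0013, 0.0225, 0], [0, -0.0013, 0.0225, 0], [0, -0.0013, 0.0225, 0], [0, -0.0013, 0.0225, 0], [0, -0.0013, 0.0225, 0]]])

```text
time: 10.45
ee_pos: [0.472, 0.0006, 0.0285]
tcp_rot: [177.1, -0.6, 164.3]
wrist_force: [-0.7, 0.1, -0.8]
opening: 0.0377
grasp_force: 60.7
```

Request:
play_rows(steps=[[[0, 0, 0.004, 0], [0, 0, 0.004, 0], [0, 0, 0.002, 0], [0, 0, 0, 0], [0, 0, 0, 0]]])

```text
time: 10.87
ee_pos: [0.4729, 0.0008, 0.0208]
tcp_rot: [177.0, -0.5, 164.5]
wrist_force: [-0.3, -0.1, -1.0]
opening: 0.0378
grasp_force: 60.7
```

Request:
play_rows(steps=[[[0, 0, 0.001, 0], [0, 0, 0.001, 0], [0, 0, 0, 0], [0, 0, 0, 0], [0, 0, 0, 0]]])

```text
time: 11.28
ee_pos: [0.4722, 0.0009, 0.0176]
tcp_rot: [177.1, -0.6, 164.6]
wrist_force: [0.5, 0.1, -0.7]
opening: 0.0379
grasp_force: 60.7
```

Request:
play_rows(steps=[[[0, 0, 0.001, 0], [0, 0, 0.001, 0], [0, 0, 0, 0], [0, 0, 0, 0], [0, 0, 0, 0]]])

```text
time: 11.7
ee_pos: [0.4721, 0.001, 0.0155]
tcp_rot: [177.1, -0.6, 164.6]
wrist_force: [-0.1, -0.4, -0.8]
opening: 0.0378
grasp_force: 60.7
```

Request:
play_rows(steps=[[[0, 0, 0.001, 0], [0, 0, 0.001, 0], [0, 0, 0, 0], [0, 0, 0, 0], [0, 0, 0, 0]]])

```text
time: 12.12
ee_pos: [0.4721, 0.0011, 0.0135]
tcp_rot: [177.1, -0.6, 164.6]
wrist_force: [0.8, 0.1, -0.9]
opening: 0.0377
grasp_force: 60.7
```

Request:
play_rows(steps=[[[0, 0, 0, 0], [0, 0, 0, 0], [0, 0, 0, 0], [0, 0, 0, 0], [0, 0, 0, 0]]], gripper=0.05)

```text
time: 12.53
ee_pos: [0.4722, 0.0011, 0.0136]
tcp_rot: [177.1, -0.6, 164.6]
wrist_force: [0.2, -0.1, 0.5]
opening: 0.0502
grasp_force: 0.0
```

Request:
play_rows(steps=[[[0, 0, -0.005, 0], [0, 0, -0.025, 0], [0, 0, -0.03, 0], [0, 0, -0.03, 0], [0, 0, -0.03, 0]]])

```text
time: 12.95
ee_pos: [0.4713, -0.0052, 0.1351]
tcp_rot: [177.1, -0.6, 164.6]
wrist_force: [0.4, -0.5, 0.5]
opening: 0.0501
grasp_force: 0.0
```

```bash
python3 - <<'E'
from workcell import bot
from h import *
o=bot.get_obs(); print(o['time'],o['q'].round(1),o['ee_pos'],o['tcp_rot'],o['wrist_force'],o['opening']);print(goto(o,[.40,-.22,.13],202));print(goto(o,[.526,-.3095,.13],202))
c=bot.camera('top'); s=bot.camera('scene')
cv2.imwrite('pics/c5.png',cv2.hconcat([cv2.resize(up(c,190,300,140,250),(400,400)),cv2.resize(up(s,180,300,120,240),(400,400))]))
E
```

```text
12.95 [ -2.4  -6.8 -12.2  84.5   3.   13. ] [ 0.47134788 -0.00518812  0.13506281] [177.05578041  -0.57794258 164.58357366] [ 0.36563418 -0.48831408  0.4808433 ] 0.05005730871738484
('now', array([ 0.0116, -0.226 , -0.0064]), 'turn -0.6530', 'after turn', array([ 0.1466, -0.1724, -0.0064]))
('now', array([-0.1336, -0.2787, -0.0106]), 'turn -0.6530', 'after turn', array([ 0.0632, -0.3025, -0.0106]))
```

View pics/c5.png

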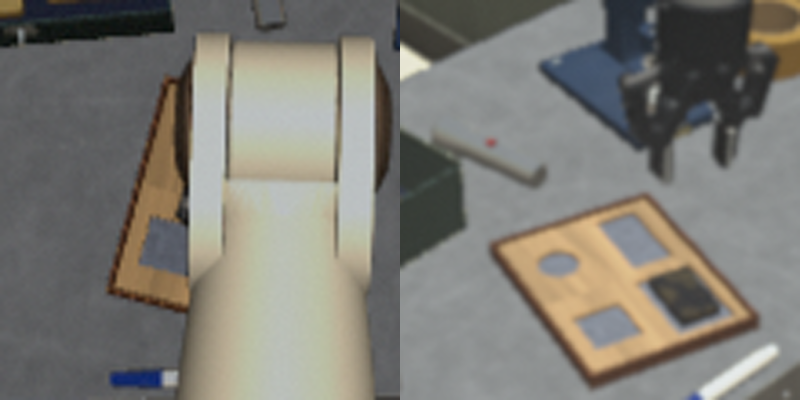

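The right panel shows the stone lying flat in the wide recess at about (688,293). Next, the loupe.

Request:
play_rows(steps=[[[0.002, -0.0377, -0.001, 0], [0.002, -0.0377, -0.001, 0], [0.002, -0.0377, -0.001, 0], [0.002, -0.0377, -0.001, 0], [0.002, -0.0377, -0.001, 0]]])

```text
time: 13.47
ee_pos: [0.4109, -0.1855, 0.1288]
tcp_rot: [177.1, -0.6, 164.6]
wrist_force: [0.7, -0.1, -0.1]
opening: 0.0503
grasp_force: 0.0
```

Request:
play_rows(steps=[[[0.002, -0.0377, -0.001, 0], [0, 0, 0, -0.109], [0, 0, 0, -0.109], [0, 0, 0, -0.109], [0, 0, 0, -0.109]]])

```text
time: 13.88
ee_pos: [0.3996, -0.2203, 0.1276]
tcp_rot: [177.1, 0.7, -170.2]
wrist_force: [-0.2, 0.7, 0.2]
opening: 0.0496
grasp_force: 0.0
```

Request:
play_rows(steps=[[[0, 0, 0, -0.109], [0, 0, 0, -0.109], [0, 0, 0, 0], [0, 0, 0, 0], [0, 0, 0, 0]]])

```text
time: 14.3
ee_pos: [0.3999, -0.2199, 0.1278]
tcp_rot: [177.3, 1.3, -158.2]
wrist_force: [-0.1, 0.6, -0.2]
opening: 0.0501
grasp_force: 0.0
```

```bash
python3 - <<'E'
from workcell import bot
from h import *
o=bot.get_obs(); print(o['time'],o['q'].round(1),o['ee_pos'],o['tcp_rot']);print(goto(o,[.526,-.3095,.08],202))
s=bot.camera('scene'); b=(235,300,180,235)
h=cv2.cvtColor(up(s,*b),cv2.COLOR_BGR2HSV).astype(int)
for k,i in cont(h[...,2]<70,b[0],b[2],minA=20): print(*desc(s,k,.019))
t=bot.camera('top'); b=(215,290,155,240); h=cv2.cvtColor(up(t,*b),cv2.COLOR_BGR2HSV).astype(int)
for k,i in cont(h[...,2]<62,b[0],b[2],minA=60): print('top',*desc(t,k,.019))
E
```

```text
14.3 [-30.5  -7.3 -13.5  85.1   2.7 -52.4] [ 0.39985554 -0.2199446   0.12778104] [ 177.30041979    1.32009665 -158.19756602]
('now', array([-0.0827, -0.1322,  0.0435]), 'turn -0.0034', 'after turn', array([-0.0823, -0.1325,  0.0435]))
cen [459.3   5. ] longaxis -60.1 rect [461.4   5.8] [38.4 47.5] 75.1
top cen [474.    0.6] longaxis -16.1 rect [473.9   0.7] [40.9 64.9] 73.7
```

Request:
play_rows(steps=[[[-0.0165, -0.0264, 0, 0], [-0.0165, -0.0264, 0, 0], [-0.0165, -0.0264, 0, 0], [-0.0165, -0.0265, 0, 0], [-0.0165, -0.0265, 0, 0]]])

```text
time: 14.82
ee_pos: [0.5271, -0.3123, 0.1233]
tcp_rot: [177.3, 1.3, -158.1]
wrist_force: [0.3, 0.4, 0.6]
opening: 0.0494
grasp_force: 0.0
```

Request:
play_rows(steps=[[[0, 0, 0.022, 0], [0, 0, 0.022, 0], [0, 0, 0, 0], [0, 0, 0, 0], [0, 0, 0, 0]]])

```text
time: 15.23
ee_pos: [0.5263, -0.3092, 0.0809]
tcp_rot: [177.4, 1.4, -158.0]
wrist_force: [0.2, -0.2, -0.0]
opening: 0.0501
grasp_force: 0.0
```

```bash
python3 - <<'E'
from workcell import bot
from h import *
o=bot.get_obs(); print(o['time'],o['q'].round(1),o['ee_pos'],o['tcp_rot']);print(goto(o,[.526,-.3095,.006],202))
c=bot.camera('top'); s=bot.camera('scene')
cv2.imwrite('pics/c6.png',cv2.hconcat([cv2.resize(up(c,320,380,160,220),(400,400)),cv2.resize(up(s,290,350,120,180),(400,400))]))
E
```

```text
15.2333 [-31.7  14.2   3.9  81.    2.7 -53.7] [ 0.52627826 -0.3092022   0.08091048] [ 177.35385116    1.36387619 -158.022515  ]
('now', array([ 0.0022, -0.0036,  0.0748]), 'turn -0.0004', 'after turn', array([ 0.0022, -0.0036,  0.0748]))
```

View pics/c6.png

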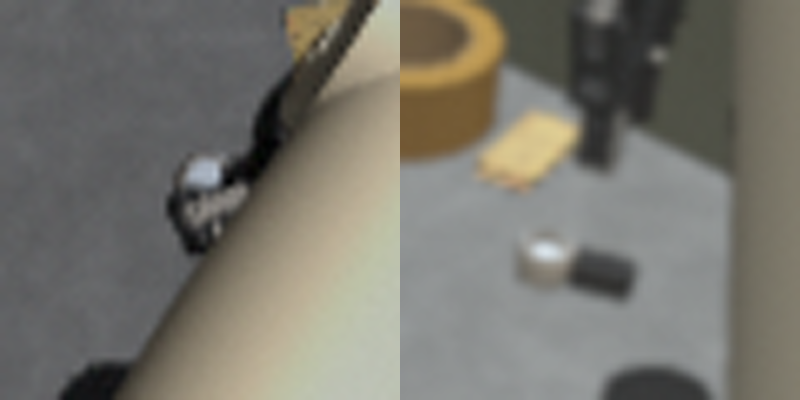

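The picture shows the fingers above the case (right panel: ring (547,258), case (603,273)). Descending.

Request:
play_rows(steps=[[[0.0005, -0.0009, 0.016, 0], [0.0005, -0.0009, 0.016, 0], [0.0006, -0.0009, 0.016, 0], [0.0006, -0.0009, 0.016, 0], [0, 0, 0, 0]]])

```text
time: 15.75
ee_pos: [0.5247, -0.3094, 0.0138]
tcp_rot: [177.2, 1.2, -158.0]
wrist_force: [-0.8, 0.6, -0.3]
opening: 0.05
grasp_force: 0.0
```

Request:
play_rows(steps=[[[0, 0, 0.005, 0], [0, 0, 0.005, 0], [0, 0, 0, 0], [0, 0, 0, 0], [0, 0, 0, 0]]])

```text
time: 16.17
ee_pos: [0.5261, -0.3096, 0.0063]
tcp_rot: [177.4, 1.4, -158.0]
wrist_force: [-0.3, -0.4, -0.1]
opening: 0.0503
grasp_force: 0.0
```

Request:
play_rows(steps=[[[0, 0, 0, 0], [0, 0, 0, 0], [0, 0, 0, 0], [0, 0, 0, 0], [0, 0, 0, 0]]], gripper=0.005, squeeze=40)

```text
time: 16.58
ee_pos: [0.526, -0.3096, 0.006]
tcp_rot: [177.3, 1.4, -158.0]
wrist_force: [-1.1, 0.5, 4.2]
opening: 0.0189
grasp_force: 40.9
```

Request:
play_rows(steps=[[[0, 0, 0, 0], [0, 0, 0, 0], [0, 0, 0, 0], [0, 0, 0, 0], [0, 0, 0, 0]]])

```text
time: 17.0
ee_pos: [0.5259, -0.3096, 0.006]
tcp_rot: [177.3, 1.4, -158.0]
wrist_force: [-0.9, 0.2, 5.6]
opening: 0.0188
grasp_force: 41.1
```

Request:
play_rows(steps=[[[0, 0, -0.01, 0], [0, 0, -0.027, 0], [0, 0, -0.027, 0], [0, 0, -0.027, 0], [0, 0, -0.027, 0]]])

```text
time: 17.42
ee_pos: [0.525, -0.3155, 0.1249]
tcp_rot: [177.3, 1.3, -158.0]
wrist_force: [-0.5, 0.1, 0.7]
opening: 0.0184
grasp_force: 40.4
```

```bash
python3 - <<'E'
from workcell import bot
from h import *
o=bot.get_obs(); print(o['time'],o['ee_pos'],o['tcp_rot'],o['opening'],o['wrist_force']);print(goto(o,[.43,-.20,.12],164.9));print(goto(o,[.552,-.0207,.12],164.9))
E
```

```text
17.4167 [ 0.52500171 -0.31553211  0.12487976] [ 177.29588996    1.31936648 -157.99206145] 0.01837325284933255 [-0.49213671  0.0699372   0.73063867]
('now', array([0.0449, 0.1424, 0.0106]), 'turn 0.6477', 'after turn', array([0.1217, 0.0865, 0.0106]))
('now', array([-0.1354,  0.2626,  0.0204]), 'turn 0.6477', 'after turn', array([0.0505, 0.2911, 0.0204]))
```

Request:
play_rows(steps=[[[0.0112, 0.0356, 0, 0], [0.0112, 0.0356, 0, 0], [0.0112, 0.0356, 0, 0], [0.0112, 0.0356, 0, 0], [0, 0, 0, 0.108]]])

```text
time: 17.83
ee_pos: [0.4265, -0.1969, 0.1297]
tcp_rot: [177.1, 1.0, -164.0]
wrist_force: [1.1, -1.0, 0.3]
opening: 0.019
grasp_force: 40.4
```

Request:
play_rows(steps=[[[0, 0, 0, 0.108], [0, 0, 0, 0.108], [0, 0, 0, 0.108], [0, 0, 0, 0.108], [0, 0, 0, 0.108]]])

```text
time: 18.25
ee_pos: [0.4302, -0.2005, 0.1294]
tcp_rot: [177.1, -0.6, 164.6]
wrist_force: [0.3, 0.3, -0.8]
opening: 0.0189
grasp_force: 40.4
```

Request:
play_rows(steps=[[[-0.0119, 0.0341, 0, 0], [-0.0119, 0.0341, 0, 0], [-0.0119, 0.0341, 0, 0], [-0.0119, 0.0341, 0, 0], [-0.0119, 0.0341, 0, 0]]])

```text
time: 18.67
ee_pos: [0.5328, -0.0501, 0.1377]
tcp_rot: [177.1, -0.5, 164.9]
wrist_force: [0.6, -0.5, -0.4]
opening: 0.0191
grasp_force: 40.3
```

Request:
play_rows(steps=[[[-0.0119, 0.0341, 0, 0], [0, 0, 0.02, 0], [0, 0, 0.02, 0], [0, 0, 0.01, 0], [0, 0, 0, 0]]])

```text
time: 19.08
ee_pos: [0.5512, -0.0191, 0.0865]
tcp_rot: [177.1, -0.8, 164.9]
wrist_force: [0.1, -1.4, -0.9]
opening: 0.0191
grasp_force: 40.3
```

```bash
python3 - <<'E'
from workcell import bot
from h import *
o=bot.get_obs(); print(o['time'],o['q'].round(1),o['ee_pos'],o['tcp_rot'],o['opening']);print(goto(o,[.552,-.0207,.03],164.9))
c=bot.camera('top'); s=bot.camera('scene')
cv2.imwrite('pics/c7.png',cv2.hconcat([cv2.resize(up(c,190,300,140,250),(400,400)),cv2.resize(up(s,200,300,120,220),(400,400))]))
E
```

```text
19.0833 [-3.5  5.  -5.9 79.3  3.  11.5] [ 0.55123564 -0.01907223  0.08651236] [177.10498956  -0.79708167 164.93782655] 0.019068037332646677
('now', array([-0.0019, -0.0042,  0.0563]), 'turn 0.0007', 'after turn', array([-0.0019, -0.0042,  0.0563]))
```

View pics/c7.png

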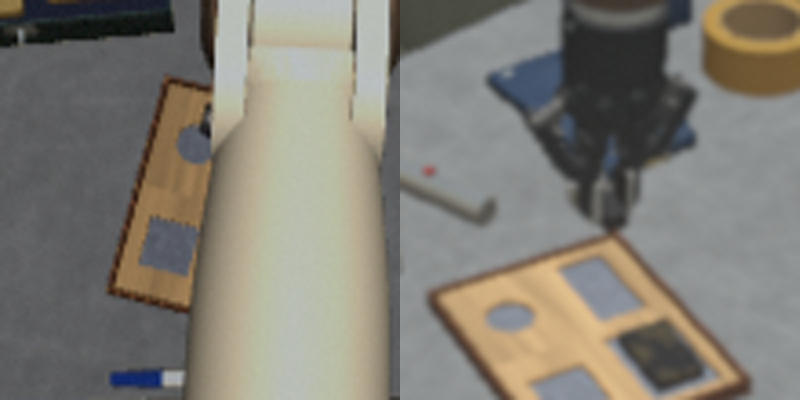

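The right panel shows the closed fingers holding the loupe above the narrow recess (600,290). Lowering it.

Request:
play_rows(steps=[[[-0.0004, -0.001, 0.014, 0], [-0.0005, -0.001, 0.014, 0], [-0.0005, -0.001, 0.014, 0], [-0.0005, -0.001, 0.014, 0], [0, 0, 0, 0]]])

```text
time: 19.6
ee_pos: [0.5529, -0.0212, 0.0316]
tcp_rot: [177.1, -0.7, 164.9]
wrist_force: [-1.2, -0.6, -0.8]
opening: 0.0188
grasp_force: 40.4
```

Request:
play_rows(steps=[[[0, 0, 0.004, 0], [0, 0, 0.004, 0], [0, 0, 0.002, 0], [0, 0, 0, 0], [0, 0, 0, 0]]])

```text
time: 20.02
ee_pos: [0.554, -0.0202, 0.0233]
tcp_rot: [177.0, -0.5, 164.9]
wrist_force: [0.3, -0.6, 0.1]
opening: 0.0186
grasp_force: 40.4
```

Request:
play_rows(steps=[[[0, 0, 0.001, 0], [0, 0, 0.001, 0], [0, 0, 0.001, 0], [0, 0, 0, 0], [0, 0, 0, 0]]])

```text
time: 20.43
ee_pos: [0.5537, -0.02, 0.0197]
tcp_rot: [177.1, -0.6, 164.9]
wrist_force: [-0.1, -0.4, 0.3]
opening: 0.0187
grasp_force: 40.4
```

Request:
play_rows(steps=[[[0.0015, -0.001, 0, 0], [0, 0, 0.001, 0], [0, 0, 0.001, 0], [0, 0, 0.001, 0], [0, 0, 0, 0]]])

```text
time: 20.85
ee_pos: [0.5519, -0.0204, 0.0164]
tcp_rot: [177.1, -0.6, 164.9]
wrist_force: [-0.8, 0.1, -0.7]
opening: 0.0192
grasp_force: 40.4
```

Request:
play_rows(steps=[[[0, 0, 0.001, 0], [0, 0, 0, 0], [0, 0, 0, 0], [0, 0, 0, 0], [0, 0, 0, 0]]])

```text
time: 21.27
ee_pos: [0.5521, -0.0204, 0.0158]
tcp_rot: [177.1, -0.6, 164.9]
wrist_force: [-0.7, -0.5, -0.1]
opening: 0.0185
grasp_force: 40.4
```

Request:
play_rows(steps=[[[0, 0, 0, 0], [0, 0, 0, 0], [0, 0, 0, 0], [0, 0, 0, 0], [0, 0, -0.005, 0]]], gripper=0.04)

```text
time: 21.68
ee_pos: [0.5515, -0.0206, 0.02]
tcp_rot: [177.1, -0.6, 164.9]
wrist_force: [0.9, -0.2, -0.7]
opening: 0.0403
grasp_force: 0.0
```

Request:
play_rows(steps=[[[0, 0, -0.015, 0], [0, 0, -0.027, 0], [0, 0, -0.027, 0], [0, 0, -0.027, 0], [0, 0, -0.027, 0]]])

```text
time: 22.1
ee_pos: [0.5514, -0.0271, 0.1453]
tcp_rot: [177.1, -0.5, 164.9]
wrist_force: [0.3, -0.2, 0.3]
opening: 0.0403
grasp_force: 0.0
```

```bash
python3 - <<'E'
from workcell import bot
from h import *
o=bot.get_obs(); print(o['time'],o['ee_pos'],o['tcp_rot'],o['opening'],o['wrist_force']);print(goto(o,[.43,.08,.15],90));print(goto(o,[.4316,.2687,.15],90))
E
```

```text
22.1 [ 0.5513852  -0.02713713  0.14530326] [177.05013185  -0.53982227 164.92445139] 0.04029722695839425 [ 0.28095444 -0.24237598  0.31279761]
('now', array([0.1451, 0.072 , 0.0004]), 'turn 1.3077', 'after turn', array([ 0.1072, -0.1214,  0.0004]))
('now', array([0.1926, 0.2543, 0.0102]), 'turn 1.3077', 'after turn', array([ 0.2957, -0.1199,  0.0102]))
```

Request:
play_rows(steps=[[[0.0363, 0.018, 0, 0], [0.0363, 0.018, 0, 0], [0.0363, 0.018, 0, 0], [0.0363, 0.018, 0, 0], [0.0095, 0.0365, 0, 0]]])

```text
time: 22.52
ee_pos: [0.4262, 0.1174, 0.1516]
tcp_rot: [177.1, -0.6, 164.8]
wrist_force: [2.2, -0.5, 0.6]
opening: 0.0402
grasp_force: 0.0
```

Request:
play_rows(steps=[[[0.0095, 0.0365, 0, 0], [0.0095, 0.0365, 0, 0], [0.0095, 0.0365, 0, 0], [0.0095, 0.0365, 0, 0], [0, 0, 0, 0.119]]])

```text
time: 22.93
ee_pos: [0.4313, 0.2736, 0.1589]
tcp_rot: [177.0, -0.9, 158.4]
wrist_force: [-0.1, 0.1, -0.4]
opening: 0.0404
grasp_force: 0.0
```

Request:
play_rows(steps=[[[0, 0, 0, 0.119], [0, 0, 0, 0.119], [0, 0, 0, 0.119], [0, 0, 0, 0.119], [0, 0, 0, 0.119]]])

```text
time: 23.35
ee_pos: [0.4317, 0.2685, 0.159]
tcp_rot: [178.1, -2.4, 123.7]
wrist_force: [0.6, 0.5, -0.1]
opening: 0.0404
grasp_force: 0.0
```

Request:
play_rows(steps=[[[0, 0, 0, 0.119], [0, 0, 0, 0.119], [0, 0, 0, 0.119], [0, 0, 0, 0.119], [0, 0, 0, 0.119]]])

```text
time: 23.77
ee_pos: [0.4317, 0.2684, 0.159]
tcp_rot: [179.8, -3.0, 89.6]
wrist_force: [-0.1, 0.2, 0.3]
opening: 0.0397
grasp_force: 0.0
```

```bash
python3 - <<'E'
from workcell import bot
from h import *
o=bot.get_obs(); print(o['time'],o['q'].round(1),o['ee_pos'],o['tcp_rot'],o['opening']);print(goto(o,[.4316,.2687,.07],90))
c=bot.camera('top'); s=bot.camera('scene')
cv2.imwrite('pics/c8.png',cv2.hconcat([cv2.resize(up(c,150,300,130,280),(400,400)),cv2.resize(up(s,150,300,120,270),(400,400))]))
b=(215,290,155,240); h=cv2.cvtColor(up(c,*b),cv2.COLOR_BGR2HSV).astype(int)
for k,i in cont(h[...,2]<62,b[0],b[2],minA=20): print('top',*desc(c,k,.019))
for k,i in cont(h[...,2]>165,b[0],b[2],minA=5): print('bright',*desc(c,k,.02))
E
```

```text
23.7667 [ 30.5  -3.4  -6.4  85.2   2.5 121. ] [0.43174078 0.26841253 0.15899998] [179.775323    -3.00464936  89.57917661] 0.0397108598437576
('now', array([-0.0044, -0.0005,  0.0889]), 'turn -0.0073', 'after turn', array([-0.0044, -0.0005,  0.0889]))
top cen [474.    0.6] longaxis -16.1 rect [473.7   0.7] [41.  65.3] 73.9
top cen [552.5 -20.6] longaxis -13.3 rect [552.7 -20.5] [20.6 35.5] 75.3
bright cen [582.  -27.8] longaxis 86.0 rect [581.9 -27.7] [20.3 18.2] 85.1
bright cen [5.656e+02 4.000e-01] longaxis -15.5 rect [ 5.674e+02 -2.000e-01] [ 4.9 84.1] 74.5
```

View pics/c8.png

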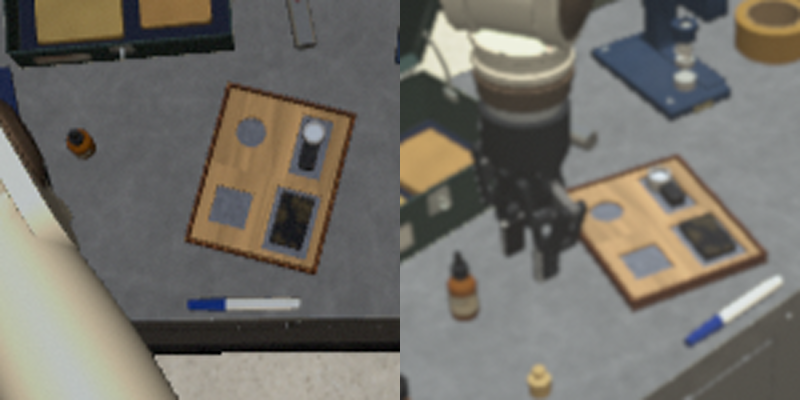

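The left panel shows the loupe in the narrow recess (ring (313,132)), the stone in the wide one, and the round and square ones empty. The right panel shows the gripper above the weight at (540,380). Descending on the weight.

Request:
play_rows(steps=[[[-0.0011, 0, 0.022, 0], [-0.0011, 0, 0.022, 0], [-0.0011, 0, 0.022, 0], [-0.0011, 0, 0.022, 0], [0, 0, 0, 0]]])

```text
time: 24.28
ee_pos: [0.4301, 0.2675, 0.0665]
tcp_rot: [-179.9, -2.8, 90.1]
wrist_force: [-0.4, -0.2, -0.5]
opening: 0.0397
grasp_force: 0.0
```

```bash
python3 - <<'E'
from workcell import bot
from h import *
o=bot.get_obs(); print(o['time'],o['ee_pos'],o['tcp_rot'],o['opening']);print(goto(o,[.4316,.2687,.008],90))
s=bot.camera('scene'); b=(180,225,235,280); h=cv2.cvtColor(up(s,*b),cv2.COLOR_BGR2HSV).astype(int)
for k,i in cont((h[...,1]>90)&(h[...,2]>90),b[0],b[2],minA=8): print(*desc(s,k,.016))
E
```

```text
24.2833 [0.43014941 0.26748035 0.06646166] [-179.94598598   -2.81995594   90.14363164] 0.03970052164483042
('now', array([-0.0017,  0.0015,  0.0584]), 'turn 0.0025', 'after turn', array([-0.0017,  0.0015,  0.0584]))
cen [428.6 270.2] longaxis -34.8 rect [429.5 269.4] [17.9 38.6] 60.6
```

Request:
play_rows(steps=[[[-0.0005, 0.0003, 0.015, 0], [-0.0005, 0.0003, 0.015, 0], [-0.0005, 0.0003, 0.014, 0], [0, 0, 0.007, 0], [0, 0, 0.004, 0]]])

```text
time: 24.75
ee_pos: [0.4334, 0.2702, 0.0159]
tcp_rot: [179.8, -3.0, 90.0]
wrist_force: [0.1, -0.5, -0.5]
opening: 0.0401
grasp_force: 0.0
```

Request:
play_rows(steps=[[[0, 0, 0.002, 0], [0, 0, 0, 0], [0, 0, 0, 0], [0, 0, 0, 0], [0, 0, 0, 0]]])

```text
time: 25.17
ee_pos: [0.4335, 0.2703, 0.014]
tcp_rot: [179.7, -3.0, 89.9]
wrist_force: [-0.2, 0.0, 0.3]
opening: 0.0398
grasp_force: 0.0
```

Request:
play_rows(steps=[[[0, 0, 0, 0], [0, 0, 0, 0], [0, 0, 0, 0], [0, 0, 0, 0], [0, 0, 0, 0]]], gripper=0.005)

```text
time: 25.58
ee_pos: [0.4335, 0.2702, 0.0139]
tcp_rot: [179.7, -3.0, 89.9]
wrist_force: [0.7, -0.8, 5.1]
opening: 0.0184
grasp_force: 39.2
```

Request:
play_rows(steps=[[[0, 0, 0, 0], [0, 0, 0, 0], [0, 0, 0, 0], [0, 0, 0, 0], [0, 0, 0, 0]]])

```text
time: 26.0
ee_pos: [0.4335, 0.2702, 0.0139]
tcp_rot: [179.7, -3.0, 89.9]
wrist_force: [-0.1, 0.1, 6.0]
opening: 0.0184
grasp_force: 39.2
```

Request:
play_rows(steps=[[[0, 0, 0, 0], [0, 0, 0, 0], [0, 0, 0.003, 0], [0, 0, 0.002, 0], [0, 0, 0, 0]]], gripper=0.04)

```text
time: 26.42
ee_pos: [0.4328, 0.2701, 0.0075]
tcp_rot: [179.8, -3.0, 89.9]
wrist_force: [0.0, 0.3, 0.1]
opening: 0.0399
grasp_force: 0.0
```

Request:
play_rows(steps=[[[0, 0, 0, 0], [0, 0, 0, 0], [0, 0, 0, 0], [0, 0, 0, 0], [0, 0, 0, 0]]], gripper=0.005)

```text
time: 26.83
ee_pos: [0.4332, 0.2704, 0.0084]
tcp_rot: [179.8, -3.0, 89.9]
wrist_force: [0.5, 0.4, -0.1]
opening: 0.0194
grasp_force: 39.1
```

Request:
play_rows(steps=[[[0, 0, 0, 0], [0, 0, 0, 0], [0, 0, 0, 0], [0, 0, -0.005, 0], [0, 0, -0.02, 0]]])

```text
time: 27.25
ee_pos: [0.4315, 0.2681, 0.031]
tcp_rot: [-180.0, -2.8, 89.9]
wrist_force: [0.3, -0.1, -0.2]
opening: 0.0188
grasp_force: 39.2
```

```bash
python3 - <<'E'
from workcell import bot
from h import *
o=bot.get_obs(); print(o['time'],o['ee_pos'],o['tcp_rot'],o['opening'],o['wrist_force']);
for t in ([.42,.22,.15],[.48,.12,.15],[.586,.0492,.15]): print(goto(o,t,90))
E
```

```text
27.25 [0.43145951 0.26811138 0.03100734] [-179.97711655   -2.84281291   89.90916754] 0.018842276830210055 [ 0.34432023 -0.11794105 -0.22316669]
('now', array([-0.0422, -0.0114, -0.1212]), 'turn -0.0016', 'after turn', array([-0.0422, -0.0115, -0.1212]))
('now', array([-0.142 ,  0.0487, -0.1262]), 'turn -0.0016', 'after turn', array([-0.142 ,  0.0485, -0.1262]))
('now', array([-0.2125,  0.1548, -0.1298]), 'turn -0.0016', 'after turn', array([-0.2127,  0.1545, -0.1298]))
```

Request:
play_rows(steps=[[[0, 0, -0.03, 0], [0, 0, -0.03, 0], [0, 0, -0.03, 0], [0, 0, -0.03, 0], [0, 0, 0, 0]]])

```text
time: 27.67
ee_pos: [0.4345, 0.2636, 0.1598]
tcp_rot: [179.4, -3.2, 89.9]
wrist_force: [0.8, 1.1, -0.7]
opening: 0.0194
grasp_force: 39.3
```

Request:
play_rows(steps=[[[-0.0304, 0.0221, -0.001, 0], [-0.0304, 0.0221, -0.001, 0], [-0.0304, 0.0221, -0.001, 0], [-0.0304, 0.0221, -0.001, 0], [-0.0304, 0.0221, -0.001, 0]]])

```text
time: 28.08
ee_pos: [0.5436, 0.109, 0.1507]
tcp_rot: [179.8, -3.0, 89.9]
wrist_force: [0.8, 1.0, -0.4]
opening: 0.0191
grasp_force: 39.3
```

Request:
play_rows(steps=[[[-0.0304, 0.0221, -0.001, 0], [-0.0304, 0.0221, -0.001, 0], [0, 0, 0, 0], [0, 0, 0, 0], [0, 0, 0, 0]]])

```text
time: 28.5
ee_pos: [0.5867, 0.0497, 0.1493]
tcp_rot: [179.8, -3.0, 89.9]
wrist_force: [0.7, 0.6, -0.6]
opening: 0.0199
grasp_force: 39.4
```

```bash
python3 - <<'E'
from workcell import bot
from h import *
o=bot.get_obs(); print(o['time'],o['ee_pos'],o['tcp_rot'],o['opening'],o['wrist_force']);
print(goto(o,[.586,.0492,.06],90))
E
```

```text
28.5 [0.5866911  0.04973778 0.14934815] [179.83090261  -3.00676008  89.88106982] 0.019862376442282573 [ 0.67809999  0.59567101 -0.55102067]
('now', array([-0.0052, -0.001 ,  0.0892]), 'turn -0.0021', 'after turn', array([-0.0052, -0.001 ,  0.0892]))
```

Request:
play_rows(steps=[[[-0.0013, 0, 0.022, 0], [-0.0013, 0, 0.022, 0], [-0.0013, 0, 0.022, 0], [-0.0013, 0, 0.022, 0], [0, 0, 0, 0]]])

```text
time: 28.92
ee_pos: [0.5844, 0.0503, 0.0573]
tcp_rot: [-179.9, -3.0, 90.0]
wrist_force: [-1.1, -0.5, -1.8]
opening: 0.0193
grasp_force: 39.4
```

Request:
play_rows(steps=[[[-0.0005, 0, 0.01, 0], [-0.0005, 0, 0.01, 0], [-0.0005, 0, 0.008, 0], [0, 0, 0.004, 0], [0, 0, 0, 0]]])

```text
time: 29.33
ee_pos: [0.5871, 0.0493, 0.0288]
tcp_rot: [179.8, -3.0, 89.9]
wrist_force: [-0.4, 0.1, -0.7]
opening: 0.0196
grasp_force: 39.4
```

```bash
python3 - <<'E'
from workcell import bot
from h import *
o=bot.get_obs(); print(o['time'],o['ee_pos'],o['tcp_rot'],o['opening'],o['wrist_force']);
print(goto(o,[.586,.0492,.018],90))
s=bot.camera('scene'); cv2.imwrite('pics/c9.png',up(s,195,275,150,210))
E
```

```text
29.3333 [0.58710064 0.04931968 0.0287777 ] [179.8341211   -2.98983814  89.91776033] 0.01964768014771305 [-0.44685572  0.0556338  -0.65135614]
('now', array([-0.0007, -0.0011,  0.0108]), 'turn -0.0014', 'after turn', array([-0.0007, -0.0011,  0.0108]))
```

View pics/c9.png

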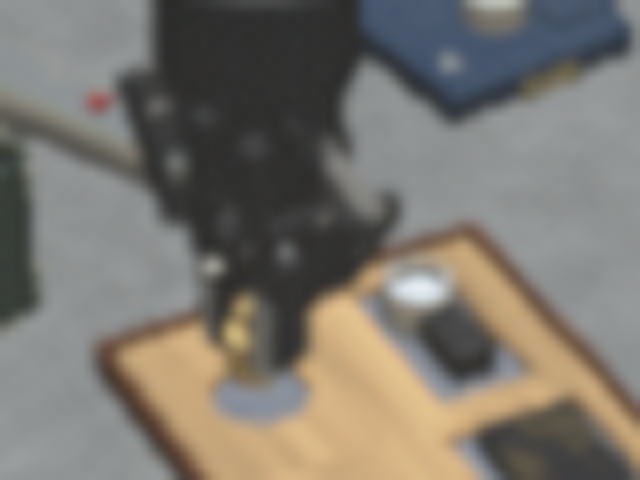

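The weight hangs upright in the fingers at (243,340), just above the round recess at (262,398). Lowering it.

Request:
play_rows(steps=[[[-0.0007, -0.001, 0.004, 0], [0, 0, 0.002, 0], [0, 0, 0.002, 0], [0, 0, 0, 0], [0, 0, 0, 0]]])

```text
time: 29.8
ee_pos: [0.5865, 0.0489, 0.0215]
tcp_rot: [179.8, -3.0, 89.9]
wrist_force: [0.6, -0.0, -0.6]
opening: 0.0195
grasp_force: 39.4
```

Request:
play_rows(steps=[[[0, 0, 0.001, 0], [0, 0, 0.001, 0], [0, 0, 0, 0], [0, 0, 0, 0], [0, 0, 0, 0]]])

```text
time: 30.22
ee_pos: [0.5865, 0.0491, 0.0196]
tcp_rot: [179.8, -3.0, 89.9]
wrist_force: [0.5, 0.5, -0.3]
opening: 0.0193
grasp_force: 39.4
```

Request:
play_rows(steps=[[[0, 0, 0.001, 0], [0, 0, 0.001, 0], [0, 0, 0, 0], [0, 0, 0, 0], [0, 0, 0, 0]]])

```text
time: 30.63
ee_pos: [0.5865, 0.0492, 0.0175]
tcp_rot: [179.8, -3.0, 89.9]
wrist_force: [-0.1, 0.1, -0.4]
opening: 0.0197
grasp_force: 39.4
```

Request:
play_rows(steps=[[[0, 0, 0.001, 0], [0, 0, 0, 0], [0, 0, 0, 0], [0, 0, 0, 0], [0, 0, 0, 0]]])

```text
time: 31.05
ee_pos: [0.5866, 0.0492, 0.0165]
tcp_rot: [179.8, -3.0, 89.9]
wrist_force: [0.6, -0.3, 0.1]
opening: 0.0189
grasp_force: 39.4
```

Request:
play_rows(steps=[[[0, 0, 0, 0], [0, 0, 0, 0], [0, 0, 0, 0], [0, 0, 0, 0], [0, 0, -0.005, 0]]], gripper=0.04)

```text
time: 31.47
ee_pos: [0.5859, 0.0489, 0.0207]
tcp_rot: [179.9, -3.0, 89.9]
wrist_force: [-0.1, -0.0, -0.7]
opening: 0.0403
grasp_force: 0.0
```

Request:
play_rows(steps=[[[0.001, 0, -0.02, 0], [0.0015, 0, -0.03, 0], [0.0015, 0, -0.03, 0], [0.0015, 0, -0.03, 0], [0.001, 0, -0.03, 0]]])

```text
time: 31.88
ee_pos: [0.5857, 0.0482, 0.1636]
tcp_rot: [179.8, -3.0, 89.9]
wrist_force: [1.1, -0.7, -0.8]
opening: 0.0402
grasp_force: 0.0
```

Request:
play_rows(steps=[[[0, -0.03, 0, 0], [0, -0.035, 0, 0], [0, -0.035, 0, 0], [0, -0.035, 0, 0], [0, -0.035, 0, 0]]])

```text
time: 32.3
ee_pos: [0.4144, 0.0484, 0.1611]
tcp_rot: [179.8, -3.0, 89.9]
wrist_force: [-0.5, 1.0, 0.8]
opening: 0.0399
grasp_force: 0.0
```

```bash
python3 - <<'E'
from workcell import bot
from h import *
o=bot.get_obs(); print(o['time'],o['ee_pos'],o['tcp_rot'],o['opening'],o['wrist_force'])
c=bot.camera('top'); s=bot.camera('scene')
bc,bs=(170,192,172,195),(163,183,213,243)
for n,cam,b in(('top',c,bc),('scene',s,bs)):
    h=cv2.cvtColor(up(cam,*b),cv2.COLOR_BGR2HSV).astype(int)
    for lab,m in(('black',h[...,2]<60),('brown',(h[...,1]>110)&(h[...,2]>60))):
        for k,i in cont(m,b[0],b[2],minA=8): 
            if not i: print(n,lab,k.mean(0).round(1),'u',k[:,0].min().round(1),k[:,0].max().round(1),'v',k[:,1].min().round(1),k[:,1].max().round(1))
a=cv2.resize(up(c,*bc),(400,400)); d=cv2.resize(up(s,*bs),(400,600))
cv2.imwrite('pics/c10.png',cv2.hconcat([a,cv2.resize(up(c,215,275,160,220),(400,400))]))
for X in([.565,.249],):
    for cam in(c,s):
        pts=np.array([[*X,z] for z in(0,.053,.082)]); f=192/np.tan(np.radians(cam['vfov'])/2)
        q=R.from_euler('xyz',cam['attitude'],degrees=True).inv().apply(pts-cam['xyz']); print((q[:,:2]/q[:,2:]*f+[cam['cx'],cam['cy']]).round(1).tolist())
E
```

```text
32.3 [0.41435979 0.0483623  0.16113629] [179.75719106  -2.99375737  89.91278622] 0.0399400114650278 [-0.45529282  0.98019845  0.83226495]
top black [182.4 186.3] u 178.3 185.3 v 182.3 189.1
top black [178.  181.2] u 175.1 181.1 v 178.2 184.3
top brown [179.6 182.9] u 174.7 184.6 v 178.1 187.6
scene black [172.2 222. ] u 170.1 174.2 v 220.1 223.7
scene brown [172.9 227. ] u 167.9 177.4 v 223.2 230.8
[[183.2, 187.1], [180.5, 183.7], [178.9, 181.8]]
[[176.9, 237.0], [175.0, 222.6], [174.0, 214.4]]
```

View pics/c10.png

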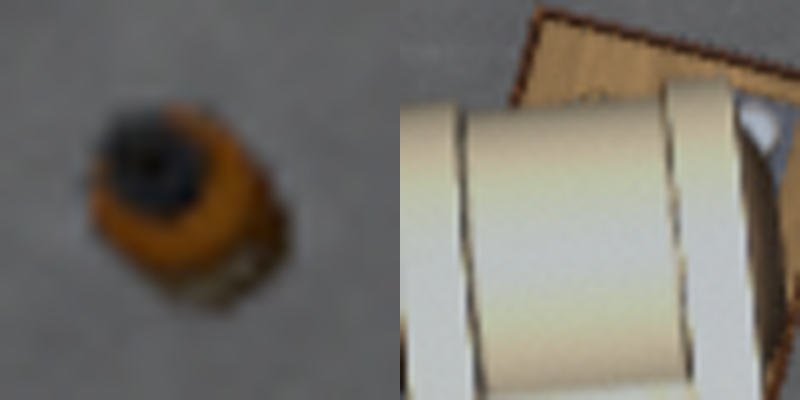

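The left panel shows the dropper from above: brown shoulder centred near (165,190), base near (230,280). Both views give about (0.568, 0.253). Swinging in with the gripper at 55 mm.

Request:
play_rows(steps=[[[0.0325, -0.0035, 0, 0], [0.0325, -0.0035, 0, 0], [0.0325, -0.0035, 0, 0], [0.0325, -0.0035, 0, 0], [0, 0, 0, 0]]], gripper=0.055)

```text
time: 32.82
ee_pos: [0.402, 0.1824, 0.1684]
tcp_rot: [179.7, -3.1, 90.1]
wrist_force: [-0.3, -0.1, -0.2]
opening: 0.0546
grasp_force: 0.0
```

```bash
python3 - <<'E'
from workcell import bot
from h import *
o=bot.get_obs(); print(o['time'],o['ee_pos'],o['tcp_rot'],o['opening']);print(goto(o,[.568,.2527,.15],90))
c=bot.camera('top'); s=bot.camera('scene')
cv2.imwrite('pics/c11.png',cv2.hconcat([cv2.resize(up(c,210,290,150,230),(400,400)),cv2.resize(up(s,195,285,150,240),(400,400))]))
b=(215,290,155,200); h=cv2.cvtColor(up(c,*b),cv2.COLOR_BGR2HSV).astype(int)
E
```

```text
32.8167 [0.40203942 0.18244022 0.16838459] [179.7174162   -3.09091384  90.13135098] 0.05457605647340448
('now', array([0.0688, 0.166 , 0.0229]), 'turn 0.0023', 'after turn', array([0.0692, 0.1659, 0.0229]))
```

View pics/c11.png

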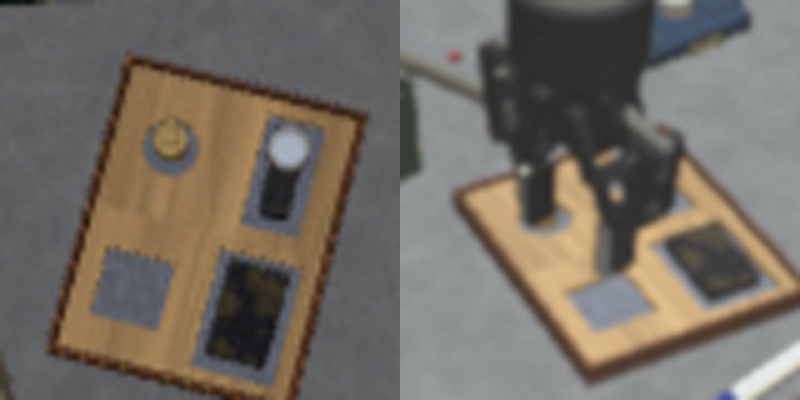

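The left panel shows all three pieces seated, with the weight upright at (170,138) in its recess (170,146); the offset is parallax. On to the dropper.

Request:
play_rows(steps=[[[0.0138, 0.0332, 0.003, 0], [0.0138, 0.0332, 0.003, 0], [0.0138, 0.0332, 0.003, 0], [0.0138, 0.0332, 0.003, 0], [0.0138, 0.0332, 0.003, 0]]], squeeze=30)

```text
time: 33.33
ee_pos: [0.5705, 0.2467, 0.1568]
tcp_rot: [179.8, -3.0, 89.8]
wrist_force: [0.8, 0.0, 0.6]
opening: 0.0549
grasp_force: 0.0
```

Request:
play_rows(steps=[[[0, 0, 0, 0], [0, 0, 0, 0], [0, 0, 0, 0], [0, 0, 0, 0], [0, 0, 0, 0]]])

```text
time: 33.75
ee_pos: [0.5679, 0.247, 0.1583]
tcp_rot: [179.7, -3.0, 89.9]
wrist_force: [0.1, -0.8, 0.3]
opening: 0.0549
grasp_force: 0.0
```

```bash
python3 - <<'E'
from workcell import bot
from h import *
o=bot.get_obs(); print(o['time'],o['ee_pos'],o['tcp_rot'],o['opening']);print(goto(o,[.568,.2527,.09],90),goto(o,[.568,.2527,.02],90))
c=bot.camera('top'); s=bot.camera('scene')
cv2.imwrite('pics/c12.png',cv2.hconcat([cv2.resize(up(c,150,220,150,220),(400,400)),cv2.resize(up(s,145,205,185,245),(400,400))]))
E
```

```text
33.75 [0.56790773 0.2469883  0.15833647] [179.685205    -3.02641226  89.88953516] 0.05492147397613587
('now', array([ 0.0021, -0.0003,  0.0685]), 'turn -0.0019', 'after turn', array([ 0.0021, -0.0003,  0.0685])) ('now', array([-0.0016, -0.0007,  0.1384]), 'turn -0.0019', 'after turn', array([-0.0016, -0.0007,  0.1384]))
```

View pics/c12.png

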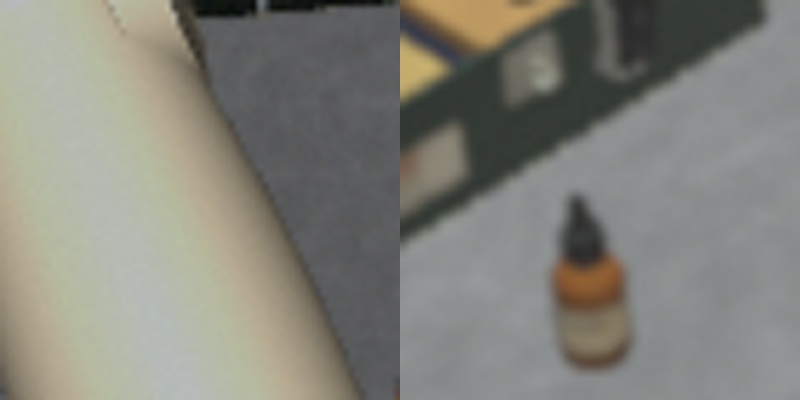

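The right panel shows the bottle standing with its base near (597,355), i.e. image px (174.6,238), giving about (0.567, 0.2535). Descending around it.

Request:
play_rows(steps=[[[0.0008, 0, 0.018, 0], [0.0008, 0, 0.018, 0], [0.0007, 0, 0.018, 0], [0.0007, 0, 0.014, 0], [0, 0, 0, 0]]])

```text
time: 34.27
ee_pos: [0.5669, 0.2538, 0.0867]
tcp_rot: [180.0, -2.9, 89.9]
wrist_force: [0.3, -0.4, -0.2]
opening: 0.0551
grasp_force: 0.0
```

Request:
play_rows(steps=[[[0, 0, 0.012, 0], [0, 0, 0.012, 0], [0, 0, 0.012, 0], [0, 0, 0, 0], [0, 0, 0, 0]]])

```text
time: 34.68
ee_pos: [0.5682, 0.2559, 0.0525]
tcp_rot: [179.9, -3.0, 89.9]
wrist_force: [0.2, 0.5, -0.2]
opening: 0.0546
grasp_force: 0.0
```

```bash
python3 - <<'E'
from workcell import bot
from h import *
o=bot.get_obs(); print(o['time'],o['ee_pos'],o['tcp_rot'],o['wrist_force']);print(goto(o,[.5675,.2535,.02],90))
E
```

```text
34.6833 [0.56823729 0.25588642 0.05246701] [179.85440196  -2.95730351  89.91229267] [ 0.22304298  0.51686332 -0.24987035]
('now', array([-0.0041, -0.0008,  0.0323]), 'turn -0.0015', 'after turn', array([-0.0041, -0.0008,  0.0323]))
```

Request:
play_rows(steps=[[[-0.002, -0.0005, 0.008, 0], [-0.002, -0.0003, 0.008, 0], [0, 0, 0.008, 0], [0, 0, 0.006, 0], [0, 0, 0, 0]]])

```text
time: 35.1
ee_pos: [0.5672, 0.2533, 0.0211]
tcp_rot: [179.9, -2.9, 89.9]
wrist_force: [-0.1, -0.1, 0.2]
opening: 0.0549
grasp_force: 0.0
```

Request:
play_rows(steps=[[[0, 0, 0.001, 0], [0, 0, 0, 0], [0, 0, 0, 0], [0, 0, 0, 0], [0, 0, 0, 0]]], gripper=0.04)

```text
time: 35.52
ee_pos: [0.5683, 0.2538, 0.0225]
tcp_rot: [179.7, -3.0, 89.9]
wrist_force: [-0.1, 0.0, 0.3]
opening: 0.04
grasp_force: 0.0
```

Request:
play_rows(steps=[[[0, 0, 0, 0], [0, 0, 0, 0], [0, 0, 0, 0], [0, 0, 0, 0], [0, 0, 0, 0]]], gripper=0.015, squeeze=25)

```text
time: 35.93
ee_pos: [0.5682, 0.2538, 0.0224]
tcp_rot: [179.8, -3.0, 89.9]
wrist_force: [-0.7, -0.2, 3.7]
opening: 0.0296
grasp_force: 25.0
```

Request:
play_rows(steps=[[[0, 0, 0, 0], [0, 0, 0, 0], [0, 0, 0, 0], [0, 0, 0, 0], [0, 0, 0, 0]]])

```text
time: 36.35
ee_pos: [0.5682, 0.2538, 0.0224]
tcp_rot: [179.7, -3.0, 89.9]
wrist_force: [-0.3, 0.4, 5.3]
opening: 0.0296
grasp_force: 25.2
```

Request:
play_rows(steps=[[[0, 0, -0.005, 0], [0, 0, -0.015, 0], [0, 0, -0.02, 0], [0, 0, -0.02, 0], [0, 0, -0.02, 0]]])

```text
time: 36.77
ee_pos: [0.5673, 0.2493, 0.1024]
tcp_rot: [179.8, -3.0, 89.9]
wrist_force: [-0.1, 0.3, -0.0]
opening: 0.0291
grasp_force: 24.8
```

Request:
play_rows(steps=[[[-0.01, -0.004, -0.01, 0], [-0.02, -0.0083, -0.005, 0], [-0.02, -0.0083, 0, 0], [-0.02, -0.0083, 0, 0], [-0.02, -0.0083, 0, 0]]])

```text
time: 37.18
ee_pos: [0.5292, 0.1575, 0.1114]
tcp_rot: [179.8, -3.0, 89.9]
wrist_force: [0.4, -0.1, -1.2]
opening: 0.0286
grasp_force: 24.8
```

Request:
play_rows(steps=[[[-0.02, -0.0083, 0, 0], [-0.02, -0.0083, 0, 0], [-0.02, -0.0083, 0, 0], [-0.02, -0.0083, 0, 0], [-0.009, -0.004, 0, 0]]])

```text
time: 37.6
ee_pos: [0.4914, 0.0679, 0.1066]
tcp_rot: [179.9, -3.0, 89.8]
wrist_force: [-0.1, 0.2, -0.7]
opening: 0.0293
grasp_force: 24.8
```

```bash
python3 - <<'E'
from workcell import bot
from h import *
o=bot.get_obs(); print(o['time'],o['ee_pos'],o['tcp_rot'],o['opening'],o['wrist_force']);print(goto(o,[.493,.0745,.06],90))
c=bot.camera('top'); s=bot.camera('scene')
cv2.imwrite('pics/c13.png',cv2.hconcat([cv2.resize(up(c,200,290,150,240),(400,400)),cv2.resize(up(s,175,275,140,240),(400,400))]))
E
```

```text
37.6 [0.4913771  0.0679314  0.10660091] [179.86165651  -2.95367313  89.83735755] 0.029327189277815417 [-0.08694099  0.17245317 -0.72485289]
('now', array([0.0042, 0.0015, 0.0469]), 'turn -0.0028', 'after turn', array([0.0042, 0.0015, 0.0469]))
```

View pics/c13.png

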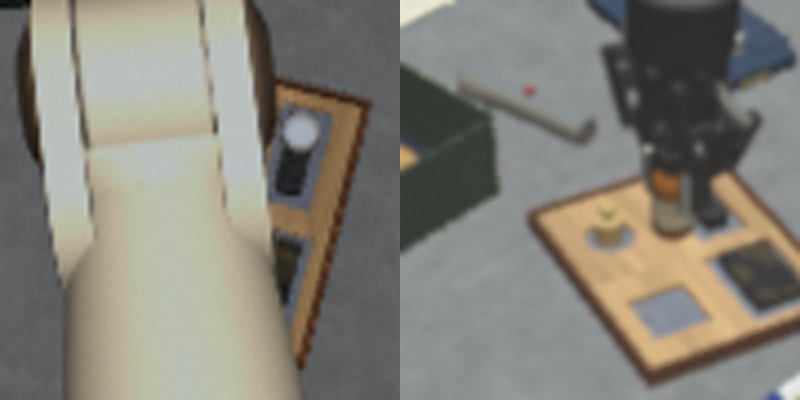

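That picture put me over the viewing limit: it was the 15th, and 14 are allowed. I'll view no more and check by numbers only. It showed the bottle held upright at right-panel (668,200), with the weight seated at (608,230).

Request:
play_rows(steps=[[[0.001, 0.0004, 0.012, 0], [0.001, 0.0004, 0.012, 0], [0.001, 0.0004, 0.012, 0], [0.0012, 0.0003, 0.011, 0], [0, 0, 0, 0]]])

```text
time: 38.12
ee_pos: [0.4932, 0.0775, 0.057]
tcp_rot: [-180.0, -3.0, 90.0]
wrist_force: [-0.7, -0.4, -0.0]
opening: 0.0292
grasp_force: 24.8
```

Request:
play_rows(steps=[[[0, 0, 0.006, 0], [0, 0, 0.006, 0], [0, 0, 0.004, 0], [0, 0, 0, 0], [0, 0, 0, 0]]])

```text
time: 38.53
ee_pos: [0.4948, 0.0776, 0.0446]
tcp_rot: [179.8, -3.0, 89.9]
wrist_force: [0.5, -0.5, -0.5]
opening: 0.0293
grasp_force: 24.8
```

```bash
python3 - <<'E'
from workcell import bot
from h import *
o=bot.get_obs(); print(o['time'],o['ee_pos'],o['tcp_rot'],o['opening'],o['wrist_force']);print(goto(o,[.493,.0745,.0315],90))
E
```

```text
38.5333 [0.49475671 0.07759931 0.04464182] [179.78046121  -2.99146661  89.91349038] 0.02927433076287163 [ 0.46976924 -0.48107376 -0.52718436]
('now', array([-0.0038, -0.0018,  0.013 ]), 'turn -0.0015', 'after turn', array([-0.0038, -0.0018,  0.013 ]))
```

Request:
play_rows(steps=[[[-0.002, -0.0009, 0.003, 0], [-0.0018, -0.0009, 0.003, 0], [0, 0, 0.003, 0], [0, 0, 0.001, 0], [0, 0, 0, 0]]])

```text
time: 38.95
ee_pos: [0.4928, 0.0743, 0.0341]
tcp_rot: [179.8, -3.0, 89.9]
wrist_force: [-0.1, -0.2, 0.4]
opening: 0.0294
grasp_force: 24.8
```

Request:
play_rows(steps=[[[0, 0, 0.001, 0], [0, 0, 0.001, 0], [0, 0, 0, 0], [0, 0, 0, 0], [0, 0, 0, 0]]])

```text
time: 39.37
ee_pos: [0.4931, 0.0745, 0.0325]
tcp_rot: [179.8, -3.0, 89.9]
wrist_force: [-0.5, 0.5, -0.4]
opening: 0.0298
grasp_force: 24.8
```

Request:
play_rows(steps=[[[0, 0, 0.001, 0], [0, 0, 0, 0], [0, 0, 0, 0], [0, 0, 0, 0], [0, 0, 0, 0]]])

```text
time: 39.78
ee_pos: [0.493, 0.0745, 0.0315]
tcp_rot: [179.8, -3.0, 89.9]
wrist_force: [-0.2, 0.3, -0.7]
opening: 0.029
grasp_force: 24.8
```

Request:
play_rows(steps=[[[0, 0, 0.001, 0], [0, 0, 0, 0], [0, 0, 0, 0], [0, 0, 0, 0], [0, 0, 0, 0]]])

```text
time: 40.2
ee_pos: [0.493, 0.0745, 0.0304]
tcp_rot: [179.8, -3.0, 89.9]
wrist_force: [-0.6, -0.3, -0.9]
opening: 0.0292
grasp_force: 24.9
```

Request:
play_rows(steps=[[[0, 0, 0, 0], [0, 0, 0, 0], [0, 0, 0, 0], [0, 0, 0, 0], [0, 0, 0, 0]]], gripper=0.034)

```text
time: 40.62
ee_pos: [0.493, 0.0746, 0.0305]
tcp_rot: [179.8, -3.0, 89.9]
wrist_force: [0.1, 0.2, -0.5]
opening: 0.0342
grasp_force: 0.0
```

Request:
play_rows(steps=[[[0, 0, 0, 0], [0, 0, 0, 0], [0, 0, 0, 0], [0, 0, 0, 0], [0, 0, 0, 0]]], gripper=0.052)

```text
time: 41.03
ee_pos: [0.493, 0.0746, 0.0305]
tcp_rot: [179.8, -3.0, 89.9]
wrist_force: [-0.2, -0.6, 0.2]
opening: 0.052
grasp_force: 0.0
```

Request:
play_rows(steps=[[[0.0005, 0, -0.01, 0], [0.001, 0, -0.02, 0], [0.001, 0, -0.02, 0], [0.001, 0, -0.02, 0], [0.001, 0, -0.02, 0]]])

```text
time: 41.45
ee_pos: [0.4926, 0.0743, 0.1224]
tcp_rot: [179.7, -3.0, 89.9]
wrist_force: [1.2, -0.2, 0.6]
opening: 0.0516
grasp_force: 0.0
```

Request:
play_rows(steps=[[[0.001, 0, -0.02, 0], [0.001, 0, -0.02, 0], [0, 0, 0, 0], [0, 0, 0, 0], [0, 0, 0, 0]]])

```text
time: 41.87
ee_pos: [0.4924, 0.0742, 0.1604]
tcp_rot: [179.8, -3.0, 89.9]
wrist_force: [0.0, 0.1, -0.0]
opening: 0.0519
grasp_force: 0.0
```

Request:
play_rows(steps=[[[-0.036, -0.013, -0.0018, 0], [-0.036, -0.013, -0.0018, 0], [-0.036, -0.013, -0.0018, 0], [-0.036, -0.013, -0.0018, 0], [-0.036, -0.013, -0.0018, 0]]])

```text
time: 42.28
ee_pos: [0.4258, -0.107, 0.1589]
tcp_rot: [179.9, -3.0, 90.0]
wrist_force: [0.9, -0.4, -0.4]
opening: 0.0518
grasp_force: 0.0
```

Request:
play_rows(steps=[[[-0.036, -0.013, -0.0018, 0], [-0.036, -0.013, -0.0018, 0], [0, 0, 0, 0], [0, 0, 0, 0], [0, 0, 0, 0]]])

```text
time: 42.7
ee_pos: [0.4008, -0.1777, 0.159]
tcp_rot: [179.8, -3.0, 89.9]
wrist_force: [-0.3, 0.5, 0.2]
opening: 0.052
grasp_force: 0.0
```

```bash
python3 - <<'E'
from workcell import bot
from h import *
o=bot.get_obs(); print(o['time'],o['ee_pos'])
c=bot.camera('top'); s=bot.camera('scene')
b=(215,290,155,240); h=cv2.cvtColor(up(c,*b),cv2.COLOR_BGR2HSV).astype(int)
for k,i in cont(h[...,2]<62,b[0],b[2],minA=8): print('dark',k.mean(0).round(1),*desc(c,k,.019))
for k,i in cont(h[...,2]>165,b[0],b[2],minA=5): print('bright',*desc(c,k,.02))
for k,i in cont((h[...,1]>75)&(h[...,2]>62),b[0],b[2],minA=4): print('hole' if i else 'out',k.mean(0).round(1),*desc(c,k,.01))
def proj(cam,pts):
    f=192/np.tan(np.radians(cam['vfov'])/2); q=R.from_euler('xyz',cam['attitude'],degrees=True).inv().apply(np.array(pts)-cam['xyz'])
    return (q[:,:2]/q[:,2:]*f+[cam['cx'],cam['cy']]).round(1).tolist()
for n,cam in(('top',c),('scene',s)): print(n,'bottle pred z=.008,.061,.09',proj(cam,[[.493,.0745,z] for z in(.008,.061,.09)]),'weight z=.008,.04',proj(cam,[[.586,.0492,z] for z in (.008,.04)]))
b=(205,255,165,225); h=cv2.cvtColor(up(s,*b),cv2.COLOR_BGR2HSV).astype(int)
for lab,m in(('black',h[...,2]<60),('brown',(h[...,1]>140)&(h[...,2]>60)),):
    for k,i in cont(m,b[0],b[2],minA=5):
        if not i: print('scene',lab,k.mean(0).round(1),'u',k[:,0].min().round(1),k[:,0].max().round(1),'v',k[:,1].min().round(1),k[:,1].max().round(1))
E
```

```text
42.7 [ 0.40076178 -0.17770351  0.15897265]
dark [259.  212.4] cen [474.    0.6] longaxis -16.2 rect [473.8   0.9] [40.9 65.4] 73.5
dark [234.4 203.6] cen [503.7  79.4] longaxis 25.1 rect [504.6  79.8] [22.3 17.4] 16.7
dark [265.3 188.1] cen [552.5 -20.6] longaxis -13.2 rect [552.8 -20.7] [20.6 35.5] 75.7
bright cen [582.1 -27.8] longaxis 82.0 rect [582.  -27.7] [20.3 18.3] 89.0
bright cen [5.664e+02 3.000e-01] longaxis -15.3 rect [5.671e+02 1.000e-01] [ 5.4 85. ] 74.5
out [250.3 199.2] cen [530.3  25.2] longaxis -15.2 rect [530.   25.1] [165.5 206.4] 74.6
hole [236.7 208.7] cen [486.4  71.1] longaxis -62.2 rect [493.   74.4] [47.8 47.6] 75.0
hole [258.8 213.2] cen [473.    1.2] longaxis -15.1 rect [473.    1.2] [57.5 82. ] 74.3
hole [233.7 202.9] cen [507.1  81.4] longaxis 35.4 rect [508.3  81.4] [28.5 18.5] 23.8
hole [243.7 179.5] cen [581.9  49.2] longaxis 89.2 rect [584.7  49.1] [38.7 35.6] 84.7
hole [266.2 185.1] cen [565.5 -24.3] longaxis -15.2 rect [565.4 -24.1] [41.9 78.4] 74.7
top bottle pred z=.008,.061,.09 [[236.2, 207.4], [235.2, 204.7], [234.7, 203.2]] weight z=.008,.04 [[243.7, 179.3], [243.3, 177.1]]
scene bottle pred z=.008,.061,.09 [[241.2, 218.4], [240.9, 204.1], [240.8, 196.0]] weight z=.008,.04 [[226.4, 199.8], [226.0, 191.4]]
scene black [240.7 203.5] u 238.9 242.2 v 201.8 204.8
scene black [251.7 194.4] u 248.9 254.4 v 192.2 196.1
scene brown [240.8 208.2] u 236.7 244.9 v 205.3 210.9
```

```bash
python3 -c "
from workcell import bot
print(bot.job_done())"
```

```text
the job is handed in; nothing more can be done
None
```

The touchstone, loupe, weight and dropper bottle are each in their own recess, the bottle placed last and standing, and the job is handed in at about 43 s with no verdict returned; I viewed 15 pictures, one over the limit of 14.

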